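Make up a panel of model track in the assembly jig

ROBOT

A 6-joint arm with a two-finger parallel gripper is mounted at the origin on the work surface; the furniture and walls round the work are solid. World frame = base frame: x ahead of the robot, y to its left, z up, the work surface at z = 0. Lengths are in m, angles in rad, forces in N, time in s.
With the tool pointing down it reaches from about 0.3 to 0.875 m from the base axis. Payload 6.4 kg.
Tool frame: the origin (TCP) lies at the very end of the fingers, on their centre line; the grasp point (between the pads) lies 19 mm behind it; z points along the fingers, y is the line along which they close (so a half turn about z gives the same grasp; the last joint's range is limited). The gripper opens to 85 mm and grips with 20 to 120 N. Pads are 22 mm wide; open, the fingers measure 114 mm over their backs; the gripper's body (76 mm by 85 mm) begins 54 mm behind the grasp point. The pads swing forward as they close: fully open they stand 13 mm farther back than shut.
Start: joints at [-1.447, 0.181, 1.607, -0, 1.354, -0.206], TCP at [0.186, -0.544, 0.231] pointing down, gripper open.
Joint ranges: [-2.99, 2.99], [-0.89, 2.07], [0.3, 2.58], [-1.14, 4.28], [0, 2.63], [-3.12, 3.12]. Speed limits (rad/s): [2.57, 2.57, 3.01, 3.14, 3.14, 3.14].

INTERFACE

Orientations are given as a unit quaternion [w, x, y, z].
In Python, from bench import * gives the robot as it stands. The module is installed in compiled form; this text tells all that it offers.
- The arm moves only by the tool arm_command, never from a script. Its arguments are lists of equal length, an entry for each row: "dp": the shift along the tool's x, y, z in units of 0.25 m (1.0 is 0.25 m), a list of three; "turn": the turn, a rotation vector about the tool's x, y, z in units of 30 degrees (1.0 is 30 degrees), a list of three; "jaw": the opening, from 0 (shut) to 1 (fully open). A call has 1 to 5 rows; each row is the pose to reach, as a shift and turn from the pose commanded when the call began, along the tool's axes at that moment; what a row does not reach only later rows make up. A row lasts 1/8 s, in which the tool goes at most 62.5 mm and 10.7 degrees, less where a joint would pass 70% of its speed; a pose out of reach is approached as far as the arm can. A call with a number of a shift or a turn outside -1 to 1 is refused whole. A call with a gripper value outside its range is refused whole. The fingers move at their own pace and stop on an object; the grip force is fixed at half the most. Time passes only in rows, so rows that repeat a pose let the fingers close. It gives the time, the measured TCP pose, the force, the opening and the grip force at its end, in the units of the state.
- get_obs(): the state, without advancing time (a new reading comes with each control period).
- camera(name): name is "side" or "top"; returns the picture (480x640x3 uint8, blue, green, red); there is no depth.
- get_calibration(name): a dict with "camera_matrix" (3x3 intrinsics, pixels), "k1" (the pictures are not rectified: a ray, as slopes to the right and down, at radius r is drawn at 1 + k1 r^2 times it, then the intrinsics apply), "R" (3x3) and "t" (3): a world point X has camera coordinates R X + t. Camera axes: x right, y down, z forward; pixel columns grow to the right and rows downward; lengths in m; the calibration is good to about 2 mm. A picture is of the moment at which its call begins. get_calibration takes no time and is no camera call.
- hand_in(): hands the job in; it is judged then, once.
The state is a dict: "time_s": time; "q": joint angles; "dq": joint speeds; "joint_efforts": joint torques, N m; "eef_pos": TCP position; "eef_rot": TCP orientation; "wrist_force": force on the tool from outside, world axes, zero at the start; "torque": the same for the moment, N m; "opening": opening from 0.0 (shut) to 1.0 (fully open); "grasp_force": force on a finger pad.
Only numpy, scipy, OpenCV 4.12 (cv2) and the standard library are available. Lean on these libraries where they do the work, as an engineer would, in place of code of your own. Each camera call takes 0.05 s, during which the arm holds its last target. There are 200 camera calls.

TASK

Make up a short panel of track in the brass-pinned metal jig: first seat one wooden sleeper fully down in each of the jig's three cross slots, then lay the two loose metal rails on top of the sleepers, side by side along the jig. Each rail goes down into the lane between its own paired brass gauge pins, flat on the sleepers and centred lengthwise on the jig.

Things in the scene. Friction and masses are not known exactly. Their poses are not given: they have to be found in the camera images.
- jig: Flat jig of dark steel and aluminium, 222 x 76 mm fixed on the plywood board. Origin: centre of its underside; x along the jig, y across, z up; both halves alike. Sleeper slots lie along y at x = -70, 0, +70 mm: 18 wide, 68 long, floor 4 mm and lands 8 mm above the origin. Rail lanes run along x, middles at y = -20 and +20 mm, between pins at x = +-35, +-105, y = +-10.5, +-29.5 mm.
- sleeper_a: Brown wooden sleeper, 12 wide, 62 long (its y), 10 high (mm), 12 g; origin centre of underside, z up. Lies flat on the plywood board (top z 0.1945 m), on its side nearest the robot. The three are interchangeable. Seated in a jig slot it lies along the jig's y, underside 4 mm above the jig's origin, top 14 mm, 6 mm proud of the lands.
- sleeper_b: Brown wooden sleeper, 12 wide, 62 long (its y), 10 high (mm), 12 g; origin centre of underside, z up. Lies flat on the plywood board (top z 0.1945 m), on its side nearest the robot. The three are interchangeable. Seated in a jig slot it lies along the jig's y, underside 4 mm above the jig's origin, top 14 mm, 6 mm proud of the lands.
- sleeper_c: Brown wooden sleeper, 12 wide, 62 long (its y), 10 high (mm), 12 g; origin centre of underside, z up. Lies flat on the plywood board (top z 0.1945 m), on its side nearest the robot. The three are interchangeable. Seated in a jig slot it lies along the jig's y, underside 4 mm above the jig's origin, top 14 mm, 6 mm proud of the lands.
- rail_a: Loose silver-grey rail, 8 wide, 260 long (its y), 9 high (mm), 70 g; origin centre of underside, where it balances, z up. Lies flat on the plywood board (top z 0.1945 m). The two are interchangeable. Jig pins (brass, 7 mm thick, straight to 18 mm above the jig's origin, tapered to the tip at 22) leave a lane 12 mm wide; a rail on the sleepers has its underside at 14 mm.
- rail_b: Loose silver-grey rail, 8 wide, 260 long (its y), 9 high (mm), 70 g; origin centre of underside, where it balances, z up. Lies flat on the plywood board (top z 0.1945 m). The two are interchangeable. Jig pins (brass, 7 mm thick, straight to 18 mm above the jig's origin, tapered to the tip at 22) leave a lane 12 mm wide; a rail on the sleepers has its underside at 14 mm.

How it is judged:
By the outcome, as a careful person would: the job done as asked, in the order asked, and still so for the second after the job is handed in, with the robot touching nothing.
It also fails if it takes over 106 s, if anything falls off the work surface, if the arm or the gripper's body presses on something with over 40 N, if the wrist force passes 120 N, or if a joint passes its speed limit or range.

## Working session

There is one attempt and no reset: what is moved stays moved. The work goes in short steps, Python scripts to look and compute and a tool call to move; the robot and the scene stay as the last step left them, time stands still between calls to the robot, and variables do not carry over. Pictures are saved under pics/ and viewed, at most 14 in all, crops included, and the job is handed in when it is done.

Besides the shell and the picture viewer there is one more tool, called after ">>>" in YAML: its name, and indented under it one key for each argument. arm_command: Moves the arm, as the interface text tells. Its arguments: {"type":"object","properties":{"dp":{"type":"array"},"turn":{"type":"array"},"jaw":{"type":"array"}},"required":["dp","turn","jaw"]}

```bash
mkdir -p pics
python3 - <<'E'
from bench import *
import cv2
o=get_obs(); print({k:np.round(v,4).tolist() if 0 else v for k,v in o.items()} if 0 else o)
for n in("top","side"):
    cv2.imwrite(f"pics/{n}0.png",camera(n)); print(get_calibration(n))
E
```

```text
{'time_s': 0.0, 'q': array([-1.44727356e+00,  1.81558586e-01,  1.60799782e+00,  1.63933282e-05,
        1.35381305e+00, -2.06284288e-01]), 'dq': array([-0.00087766,  0.00050894, -0.00114909,  0.00027857, -0.00113167,
       -0.00140399]), 'joint_efforts': array([-9.17356192e-04, -4.44874763e+01, -3.51337016e+01, -3.00418515e-04,
        9.26828769e-03, -1.60837965e-05]), 'eef_pos': array([ 0.18618035, -0.54344042,  0.23037922]), 'eef_rot': array([-8.87307670e-04,  9.86434098e-01,  1.64155356e-01,  4.47481880e-05]), 'wrist_force': array([ 0.61454899, -0.75615721, -0.15034821]), 'torque': array([ 0.02085151, -0.016823  ,  0.01636329]), 'grasp_force': 0.0, 'opening': 0.9979648584217617}
{'camera_matrix': array([[556.20807795,   0.        , 314.02040666],
       [  0.        , 556.20807795, 241.19827827],
       [  0.        ,   0.        ,   1.        ]]), 'k1': 0.03202258474207096, 'R': array([[ 0.00130824, -0.99991533,  0.01294717],
       [-0.98216915, -0.00371881, -0.18796256],
       [ 0.18799479, -0.01247041, -0.98209086]]), 't': array([0.26186191, 0.49922432, 1.00066767])}
{'camera_matrix': array([[612.17230018,   0.        , 330.57430232],
       [  0.        , 612.17230018, 238.17061106],
       [  0.        ,   0.        ,   1.        ]]), 'k1': 0.006873527441726899, 'R': array([[ 0.98706043, -0.1602221 ,  0.00637129],
       [-0.04880984, -0.3380704 , -0.93985425],
       [ 0.15273937,  0.92738195, -0.34151633]]), 't': array([-0.41142344,  0.33214811,  0.62348077])}
```

View pics/top0.png

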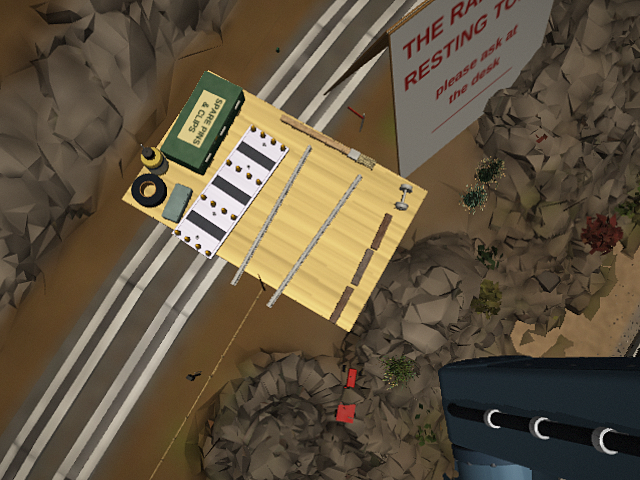

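View pics/side0.png

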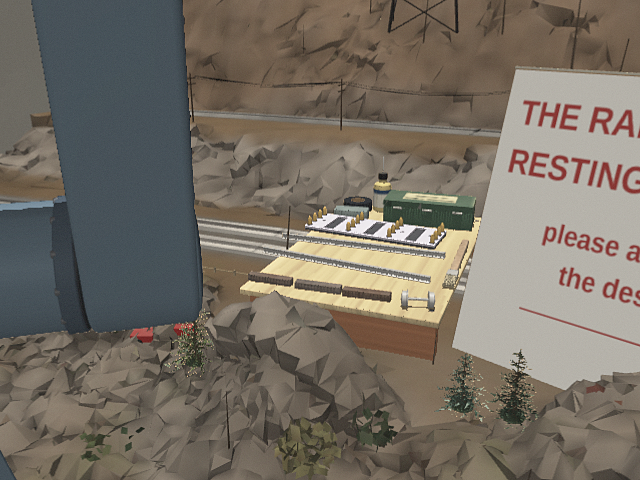

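Top view: sleepers at about (381,231), (363,267) and (342,302); rails run (308,149)-(234,283) and (360,178)-(270,305); jig is centred near (232,190) with dark slots. The sign stands at upper right.

```bash
cat > h.py <<'E'
from bench import *
import numpy as np, cv2
from scipy.spatial.transform import Rotation as Ro
BZ=0.1945
def px2w(n,uv,z):
    c=get_calibration(n);K=c["camera_matrix"];uv=np.atleast_2d(np.asarray(uv,float))
    d=np.c_[(uv[:,0]-K[0,2])/K[0,0],(uv[:,1]-K[1,2])/K[1,1]]
    r=d.copy()
    for _ in range(10): r=d/(1+c["k1"]*(r**2).sum(1))[:,None]
    D=np.c_[r,np.ones(len(r))]@c["R"]; C=-c["R"].T@c["t"]
    return C+D*((z-C[2])/D[:,2])[:,None]
def w2px(n,X):
    c=get_calibration(n);K=c["camera_matrix"];p=np.atleast_2d(X)@c["R"].T+c["t"]
    s=p[:,:2]/p[:,2:];s=s*(1+c["k1"]*(s**2).sum(1))[:,None]
    return s*K[0,0]+K[:2,2]
def blobs(mask,zs,amin,n="top"):
    """min-area rects of mask blobs, mapped to the plane z: centre, length, width, yaw of long axis"""
    out=[]
    for c in cv2.findContours(mask,cv2.RETR_EXTERNAL,cv2.CHAIN_APPROX_NONE)[0]:
        if cv2.contourArea(c)<amin: continue
        P=px2w(n,c[:,0],zs)[:,:2]
        r=cv2.minAreaRect((P*1000).astype(np.float32)); b=cv2.boxPoints(r)
        e=[b[1]-b[0],b[2]-b[1]];e=sorted(e,key=np.linalg.norm)
        out.append((np.round(r[0],1),np.round(np.linalg.norm(e[1]),1),np.round(np.linalg.norm(e[0]),1),round(np.degrees(np.arctan2(e[1][1],e[1][0]))%180,1),c[:,0].mean(0).round()))
    return out
E
cat > look.py <<'E'
from h import *
import sys
im=camera("top") if len(sys.argv)<2 else cv2.imread(sys.argv[1])
hsv=cv2.cvtColor(im,cv2.COLOR_BGR2HSV)
poly=px2w; roi=np.zeros(im.shape[:2],np.uint8)
cv2.fillPoly(roi,[np.array([[210,68],[430,192],[350,335],[120,198]])],255)
H,S,V=cv2.split(hsv)
white=((S<60)&(V>185)).astype(np.uint8)*255&roi
grey=((S<75)&(V>70)).astype(np.uint8)*255&roi
brown=((V<140)&(S>50)&(H<20)).astype(np.uint8)*255&roi
dark=((V<90)&(S<80)).astype(np.uint8)*255&roi
for nm,m,z,a in(("grey",grey,BZ+.009,60),("brown",brown,BZ+.010,40),("dark",dark,BZ+.006,100)):
    print(nm); [print(*b) for b in blobs(m,z,a)]
E
python3 look.py pics/top0.png
python3 - <<'E'
from h import *
im=cv2.imread("pics/top0.png")
cv2.imwrite("pics/c0.png",cv2.resize(im[60:340,115:440],None,fx=2.4,fy=2.14,interpolation=cv2.INTER_CUBIC))
E
```

```text
grey
[428.2 189.3] 60.3 10.3 153.8 [362. 266.]
[542.7 120.5] 43.7 18.7 164.8 [404. 196.]
[531.7 486.6] 59.2 27.7 158.7 [176. 202.]
[482.6 255.7] 233.1 8.6 145.4 [319. 233.]
[614.6 200.3] 18.9 15.4 62.4 [353. 154.]
[524.9 326.1] 233.9 8.5 152.2 [276. 208.]
[555.  397.6] 216.3 79.0 147.0 [235. 184.]
[674.6 451.8] 156.4 71.2 153.9 [203. 119.]
brown
[380.3 247.1] 125.5 65.1 59.7 [334. 311.]
[412.2 158.7] 81.0 4.4 149.9 [382. 276.]
[427.4 189.7] 61.6 11.6 153.9 [362. 267.]
[485.  157.8] 61.7 11.9 154.8 [381. 231.]
[500.7 108. ] 117.3 6.2 150.7 [412. 222.]
[556.6 537.5] 27.5 15.6 143.1 [144. 187.]
[643.5 266.7] 125.8 3.8 61.4 [314. 137.]
[739.7 402.1] 90.9 4.4 60.1 [233.  82.]
dark
[494.9 438.4] 66.5 16.4 56.9 [206. 225.]
[553.4 399.8] 66.5 16.4 56.1 [231. 190.]
[566.  531.6] 81.3 52.8 179.2 [152. 184.]
[611.7 361.1] 66.2 16.5 56.4 [256. 155.]
```

View pics/c0.png

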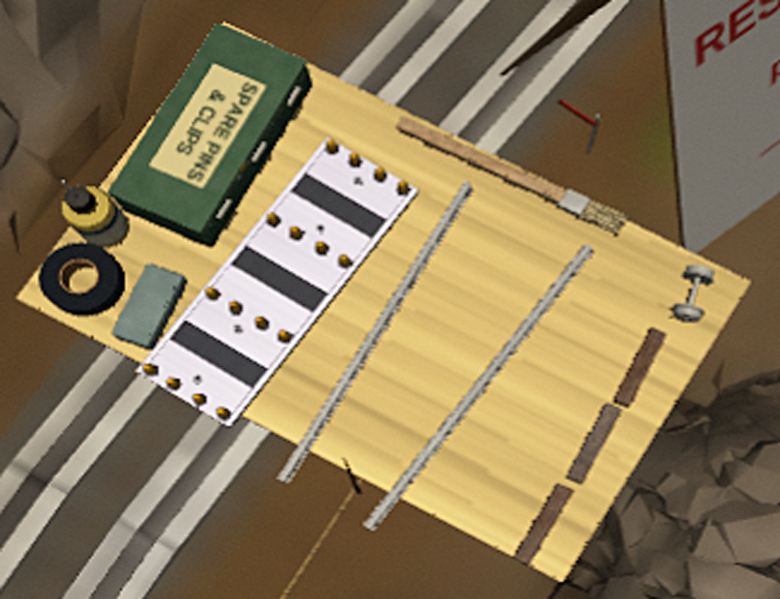

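Crop shows the pins at jig corners, e.g. (332,147)–(405,188) and (150,370)–(222,412), and two clear rail outlines. I'll refine the fits and check obstacle heights by triangulation.

```bash
cat > meas.py <<'E'
from h import *
def railfit(im,p0,p1,z=BZ+.009,pad=9):
    """rail seen along the strip p0-p1: largest low-saturation blob"""
    hsv=cv2.cvtColor(im,cv2.COLOR_BGR2HSV);roi=np.zeros(im.shape[:2],np.uint8)
    cv2.line(roi,p0,p1,255,2*pad)
    m=((hsv[...,1]<75)&(hsv[...,2]>90)).astype(np.uint8)*255&roi
    m=cv2.morphologyEx(m,cv2.MORPH_CLOSE,np.ones((3,3)))
    return max(blobs(m,z,60),key=lambda b:b[1])
def tri(a,b):
    f=lambda z:px2w("top",a,z)[0]-px2w("side",b,z)[0]
    from scipy.optimize import minimize_scalar
    z=minimize_scalar(lambda z:np.linalg.norm(f(z)),bounds=(-.1,.9),method="bounded").x
    return np.round((px2w("top",a,z)[0]+px2w("side",b,z)[0])/2*1000),round(np.linalg.norm(f(z))*1000)
E
python3 - <<'E'
from meas import *
im=cv2.imread("pics/top0.png")
print(railfit(im,(312,141),(230,290))); print(railfit(im,(364,171),(266,312)))
hsv=cv2.cvtColor(im,cv2.COLOR_BGR2HSV)
for v in(100,115,130):
    roi=np.zeros(im.shape[:2],np.uint8);cv2.line(roi,(352,282),(331,322),255,20)
    m=((hsv[...,2]<v)&(hsv[...,0]<20)).astype(np.uint8)*255&roi;print(v,[b for b in blobs(m,BZ+.01,30)])
for n in ("top","side"): print(n,-get_calibration(n)["R"].T@get_calibration(n)["t"])
print("box corner",tri((243,92),(475,196)),tri((207,172),(472,228)))
print("sign BL",tri((400,178),(453,347)),"sign TL",tri((388,36),(517,68)))
print("bottle top",tri((149,149),(382,175)))
# jig corners at height 8 mm
print("jig outline",np.round(px2w("top",[(252,126),(288,149),(174,233),(213,257)],BZ+.008)*1000))
print(w2px("side",[[.38,.23,BZ],[.3,.0,.2],[.3,0,.0]]))
E
```

```text
(array([513.8, 332.2]), np.float32(259.2), np.float32(9.0), np.float32(152.2), array([271., 215.]))
(array([471.8, 263.1]), np.float32(259.2), np.float32(8.8), np.float32(145.4), array([315., 240.]))
100 [(array([335.2, 241.4]), np.float32(30.5), np.float32(17.3), np.float32(69.2), array([329., 325.]))]
115 [(array([362.7, 231. ]), np.float32(76.2), np.float32(31.3), np.float32(160.5), array([337., 311.])), (array([407.7, 199.2]), np.float32(18.1), np.float32(10.7), np.float32(156.3), array([356., 280.]))]
130 [(array([362.8, 231. ]), np.float32(76.3), np.float32(31.3), np.float32(160.5), array([337., 311.])), (array([407.6, 199.3]), np.float32(17.8), np.float32(11.2), np.float32(153.4), array([356., 280.]))]
top [0.30185985 0.27617499 1.07319168]
side [ 0.32708184 -0.53183449  0.52772097]
box corner (array([705., 375., 255.]), 16) (array([654., 419., 192.]), 144)
sign BL (array([593., 114., 135.]), 4) sign TL (array([667., 181., 470.]), 4)
bottle top (array([597., 519., 257.]), 7)
jig outline [[662. 368. 202.]
 [623. 308. 202.]
 [481. 488. 202.]
 [443. 425. 202.]]
[[277.39824803 277.37144798]
 [214.35750321 370.18782694]
 [224.92656482 529.08262754]]
```

Run:
```python
from meas import *
im=cv2.imread("pics/top0.png")
hsv=cv2.cvtColor(im,cv2.COLOR_BGR2HSV)
board=np.zeros(im.shape[:2],np.uint8);cv2.fillPoly(board,[np.array([[215,253],[347,326],[425,195],[300,100]])],255)
for y0 in (0,3,6):
    roi=np.zeros_like(board);cv2.line(roi,(353,284),(330,322),255,17)
    m=((hsv[...,2]<140)&(hsv[...,0]<20)).astype(np.uint8)*255&roi&np.roll(board,-y0,0)
    print(y0,[b for b in blobs(m,BZ+.01,30)])
s=im[270:335,315:375];cv2.imwrite("pics/sc.png",cv2.resize(s,None,fx=8,fy=8,interpolation=cv2.INTER_NEAREST))
s=cv2.imread("pics/side0.png")[255:315,235:315];cv2.imwrite("pics/sc2.png",cv2.resize(s,None,fx=8,fy=8,interpolation=cv2.INTER_NEAREST))
```

```text
0 [(array([370.7, 222. ]), np.float32(56.2), np.float32(12.3), np.float32(151.2), array([342., 303.])), (array([406. , 200.1]), np.float32(14.2), np.float32(11.2), np.float32(153.0), array([355., 281.]))]
3 [(array([372.5, 221. ]), np.float32(52.0), np.float32(12.3), np.float32(151.2), array([342., 302.])), (array([406. , 200.1]), np.float32(14.2), np.float32(11.2), np.float32(153.0), array([355., 281.]))]
6 [(array([374.3, 220. ]), np.float32(48.1), np.float32(12.3), np.float32(151.2), array([343., 301.])), (array([406. , 200.1]), np.float32(14.2), np.float32(11.2), np.float32(153.0), array([355., 281.]))]
```

View pics/sc.png

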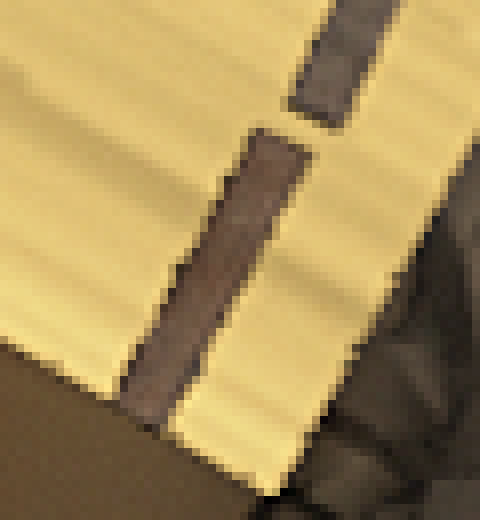

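Sleeper c in this crop runs from (279,140) to (140,412), flush with the board edge. Its centre is about (368,223), yaw 151°. Next is the planner.

```bash
cat > plan.py <<'E'
from h import *
def cur():
    o=get_obs();R=Ro.from_quat(o["eef_rot"][[1,2,3,0]]).as_matrix()
    return o["eef_pos"]*1000,np.degrees(np.arctan2(R[1,0],R[0,0])),o
def plan(*wps,start=None):
    """wps: (x,y,z mm, yaw deg of tool x, jaw, extra rows); prints arm_command numbers; returns end"""
    if start is None: p,a,_=cur()
    else: p,a=start
    for x,y,z,t,jaw,ex in wps:
        T=np.array([x,y,z],float); da=(t-a+180)%360-180
        n=max(1,int(np.ceil(max(abs(da)/29.9,np.abs(T-p).max()/245,np.linalg.norm(T-p)/300))))
        for k in range(n):
            q=p+(T-p)/(n-k); d=((t-a+180)%360-180)/(n-k); c,s=np.cos(np.radians(a)),np.sin(np.radians(a))
            M=np.array([[c,s,0],[s,-c,0],[0,0,-1]])
            v=np.round(M@(q-p)/250,3); w=round(-d/30,3)
            r=int(np.ceil(max(np.linalg.norm(q-p)/60,abs(d)/10.3)-.001))+(ex if k==n-1 else 0)
            print("dp",v.tolist(),"turn z",w,"jaw",jaw,"rows",max(1,r))
            p=p+M.T@v*250; a=a-w*30
    print("end",p.round(1),round(a,2)); return p,a
E
python3 - <<'E'
from plan import *
im=cv2.imread("pics/top0.png");hsv=cv2.cvtColor(im,cv2.COLOR_BGR2HSV)
J=np.zeros(im.shape[:2],np.uint8);cv2.fillPoly(J,[np.array([[250,122],[292,150],[214,262],[168,233]])],255)
m=((hsv[...,1]>120)&(hsv[...,0]<28)).astype(np.uint8)*255&J
# pins within the jig only
n,l,st,ce=cv2.connectedComponentsWithStats(m)
P=px2w("top",ce[1:],BZ+.015)*1000;c=np.array([553.,399.,0]);a=np.radians(-33.5);u=np.array([np.cos(a),np.sin(a),0]);v=np.array([-u[1],u[0],0])
for p,s in zip(P,st[1:]): 
    if s[4]>8: print(np.round([(p-c)@u,(p-c)@v],1),s[4])
plan((186,-544,360,18.9,1,1),(368,223.4,300,151.2,.35,1),(368,223.4,220,151.2,.35,2))
E
```

```text
[16.4 37.6] 233
[104.4  10.4] 21
[104.5 -10.6] 21
[104.3 -29.9] 22
[ -1.3 -43.1] 429
[33.9 28.6] 19
[34.  10.7] 18
[ 34.1 -10.6] 18
[ 34.  -29.9] 17
[-35.7  29.3] 19
[-36.   10.2] 18
[-35.8 -10.7] 18
[-36.  -29.8] 19
[-99.3  38.4] 11
[-105.4   29.2] 20
[-105.3   10. ] 17
[-105.5  -10.8] 17
[-105.5  -29.9] 14
dp [-0.001, 0.002, -0.518] turn z -0.0 jaw 1 rows 4
dp [0.337, -0.534, 0.048] turn z -0.882 jaw 0.35 rows 3
dp [0.539, -0.328, 0.048] turn z -0.882 jaw 0.35 rows 3
dp [0.629, -0.053, 0.048] turn z -0.882 jaw 0.35 rows 3
dp [0.586, 0.232, 0.048] turn z -0.882 jaw 0.35 rows 3
dp [0.422, 0.469, 0.048] turn z -0.882 jaw 0.35 rows 4
dp [-0.0, 0.0, 0.32] turn z -0.0 jaw 0.35 rows 4
end [367.9 223.4 220. ] 151.2
```

>>> arm_command:
  dp:
    - [0,0,-0.52]
    - [0,0,-0.52]
    - [0,0,-0.52]
  turn:
    - [0,0,0]
    - [0,0,0]
    - [0,0,0]
  jaw: [1,1,1]

```text
time_s: 0.48
eef_pos: [0.1866, -0.5461, 0.3673]
eef_rot: [0.005, 0.986, 0.164, -0.0]
wrist_force: [1.2, -0.1, -0.7]
opening: 1.003
grasp_force: 0.0
```

>>> arm_command:
  dp:
    - [0.337,-0.534,0.048]
    - [0.337,-0.534,0.048]
    - [0.337,-0.534,0.048]
    - [0.337,-0.534,0.048]
  turn:
    - [0,0,-0.882]
    - [0,0,-0.882]
    - [0,0,-0.882]
    - [0,0,-0.882]
  jaw: [0.35,0.35,0.35,0.35]

```text
time_s: 0.98
eef_pos: [0.2232, -0.3883, 0.3484]
eef_rot: [-0.001, 0.922, 0.387, 0.0]
wrist_force: [-0.0, -0.6, 0.5]
opening: 0.352
grasp_force: 0.0
```

>>> arm_command:
  dp:
    - [0.539,-0.328,0.048]
    - [0.539,-0.328,0.048]
    - [0.539,-0.328,0.048]
    - [0.539,-0.328,0.048]
  turn:
    - [0,0,-0.882]
    - [0,0,-0.882]
    - [0,0,-0.882]
    - [0,0,-0.882]
  jaw: [0.35,0.35,0.35,0.35]

```text
time_s: 1.48
eef_pos: [0.2594, -0.236, 0.3369]
eef_rot: [-0.0, 0.809, 0.587, 0.0]
wrist_force: [-0.3, -1.0, 0.3]
opening: 0.35
grasp_force: 0.0
```

>>> arm_command:
  dp:
    - [0.629,-0.053,0.048]
    - [0.629,-0.053,0.048]
    - [0.629,-0.053,0.048]
    - [0.629,-0.053,0.048]
  turn:
    - [0,0,-0.882]
    - [0,0,-0.882]
    - [0,0,-0.882]
    - [0,0,-0.882]
  jaw: [0.35,0.35,0.35,0.35]

```text
time_s: 1.98
eef_pos: [0.2961, -0.083, 0.3251]
eef_rot: [-0.0, 0.654, 0.757, -0.0]
wrist_force: [0.6, -0.7, 0.8]
opening: 0.348
grasp_force: 0.0
```

>>> arm_command:
  dp:
    - [0.586,0.232,0.048]
    - [0.586,0.232,0.048]
    - [0.586,0.232,0.048]
    - [0.586,0.232,0.048]
  turn:
    - [0,0,-0.882]
    - [0,0,-0.882]
    - [0,0,-0.882]
    - [0,0,-0.882]
  jaw: [0.35,0.35,0.35,0.35]

```text
time_s: 2.48
eef_pos: [0.3326, 0.07, 0.3129]
eef_rot: [-0.001, 0.463, 0.886, -0.0]
wrist_force: [-0.2, -0.4, -0.0]
opening: 0.352
grasp_force: 0.0
```

>>> arm_command:
  dp:
    - [0.422,0.469,0.048]
    - [0.422,0.469,0.048]
    - [0.422,0.469,0.048]
    - [0.422,0.469,0.048]
    - [0.422,0.469,0.048]
  turn:
    - [0,0,-0.882]
    - [0,0,-0.882]
    - [0,0,-0.882]
    - [0,0,-0.882]
    - [0,0,-0.882]
  jaw: [0.35,0.35,0.35,0.35,0.35]

```text
time_s: 3.1
eef_pos: [0.369, 0.2215, 0.301]
eef_rot: [-0.0, 0.251, 0.968, -0.001]
wrist_force: [1.3, -0.1, -0.5]
opening: 0.351
grasp_force: 0.0
```

Run:
```python
from plan import *
im=camera("top");cv2.imwrite("pics/t1.png",cv2.resize(im[230:350,270:430],None,fx=5,fy=5))
p,a,o=cur();print(p,a,w2px("top",p/1000))
plan((368.1,223.4,220,151.2,.35,2),(368.1,223.4,200,151.2,.35,2))
```

```text
[368.89459622 221.54361372 301.20265061] 150.94254813300648 [[346.27720854 298.5203456 ]]
dp [0.006, 0.005, 0.325] turn z -0.009 jaw 0.35 rows 4
dp [0.0, -0.0, 0.08] turn z 0.0 jaw 0.35 rows 3
end [368.2 223.4 200. ] 151.21
```

View pics/t1.png

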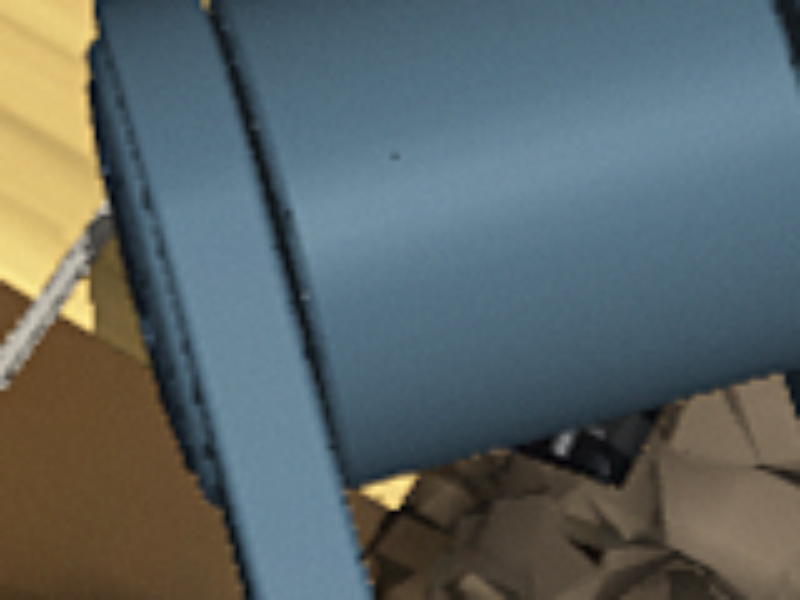

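The arm hides the workpiece in the top view, so I'll rely on the side view while holding. Going down and gripping.

>>> arm_command:
  dp:
    - [0.006,0.005,0.325]
    - [0.006,0.005,0.325]
    - [0.006,0.005,0.325]
    - [0.006,0.005,0.325]
  turn:
    - [0,0,-0.009]
    - [0,0,-0.009]
    - [0,0,-0.009]
    - [0,0,-0.009]
  jaw: [0.35,0.35,0.35,0.35]

```text
time_s: 3.65
eef_pos: [0.3685, 0.2247, 0.2215]
eef_rot: [0.001, 0.247, 0.969, 0.001]
wrist_force: [0.6, -0.1, 0.1]
opening: 0.35
grasp_force: 0.0
```

Run:
```python
from plan import *
for i in range(3):
    im=camera("side");p,a,o=cur();print(p,a)
cv2.imwrite("pics/s1.png",cv2.resize(im[200:330,215:375],None,fx=5,fy=4.6))
print(w2px("side",p/1000))
```

```text
[368.64733203 224.92934025 221.74218299] 151.38492376137137
[368.56497374 225.08049877 221.70192623] 151.4038851508163
[368.39864921 225.21107539 221.53195906] 151.42509829104398
[[268.4717463  260.62890844]]
```

View pics/s1.png

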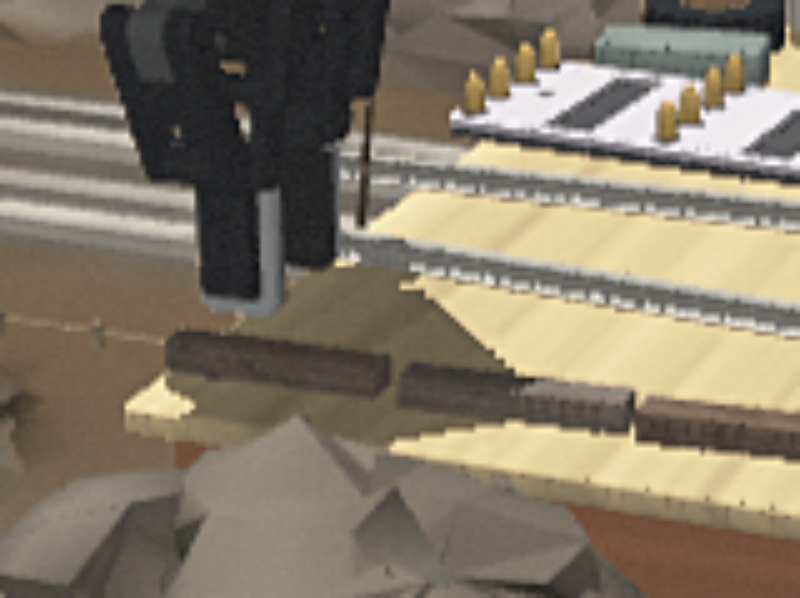

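Side view: both fingertips at about crop (240,305) and (315,262) straddle the left sleeper (170–390, 360). Descend and grip.

>>> arm_command:
  dp:
    - [0,-0.006,0.086]
    - [0,-0.006,0.086]
    - [0,-0.006,0.086]
    - [0,-0.006,0.086]
  turn:
    - [0,0,0]
    - [0,0,0]
    - [0,0,0]
    - [0,0,0]
  jaw: [0.35,0.35,0.05,0.05]

```text
time_s: 4.3
eef_pos: [0.3674, 0.2242, 0.1997]
eef_rot: [0.001, 0.246, 0.969, 0.0]
wrist_force: [-1.0, -0.2, 3.4]
opening: 0.11
grasp_force: 59.0
```

>>> arm_command:
  dp:
    - [0,0,0]
    - [0,0,0]
    - [0,0,0]
  turn:
    - [0,0,0]
    - [0,0,0]
    - [0,0,0]
  jaw: [0.05,0.05,0.05]

```text
time_s: 4.68
eef_pos: [0.3673, 0.2242, 0.1997]
eef_rot: [0.001, 0.246, 0.969, 0.0]
wrist_force: [-1.3, 0.0, 6.2]
opening: 0.11
grasp_force: 59.3
```

Run:
```python
from plan import *
for i in range(2): camera("side");print(cur()[:2],cur()[2]["opening"],cur()[2]["wrist_force"])
C=np.array([552.4,399.3]);u=np.array([np.cos(np.radians(-33.4)),np.sin(np.radians(-33.4))])
print([ (C+k*u).round(1) for k in(-70,0,70)])
x,y=C-70*u
e=plan((*cur()[0][:2],260,cur()[1],.05,1),(x,y,250,56.6,.05,2))
```

```text
(array([367.35781785, 224.19248314, 199.70626799]), np.float64(151.47154364987946)) 0.10987391460942772 [-1.62310545 -0.35239208  6.839139  ]
(array([367.35415939, 224.18540739, 199.68826815]), np.float64(151.47337409233208)) 0.11131480058830331 [-1.83210027 -0.17679135  5.71421377]
[array([494. , 437.8]), array([552.4, 399.3]), array([610.8, 360.8])]
dp [0.0, 0.0, -0.241] turn z -0.0 jaw 0.05 rows 3
dp [-0.009, 0.248, 0.01] turn z 0.791 jaw 0.05 rows 3
dp [0.091, 0.231, 0.01] turn z 0.79 jaw 0.05 rows 3
dp [0.177, 0.175, 0.01] turn z 0.791 jaw 0.05 rows 3
dp [0.232, 0.089, 0.01] turn z 0.79 jaw 0.05 rows 5
end [494.1 437.9 249.9] 56.61
```

>>> arm_command:
  dp:
    - [0,0,-0.24]
    - [0,0,-0.24]
    - [0,0,-0.24]
  turn:
    - [0,0,0]
    - [0,0,0]
    - [0,0,0]
  jaw: [0.05,0.05,0.05]

```text
time_s: 5.15
eef_pos: [0.3667, 0.2239, 0.2585]
eef_rot: [0.0, 0.246, 0.969, 0.0]
wrist_force: [-1.1, 0.9, -0.8]
opening: 0.11
grasp_force: 58.7
```

>>> arm_command:
  dp:
    - [-0.009,0.248,0.01]
    - [-0.009,0.248,0.01]
    - [-0.009,0.248,0.01]
    - [-0.009,0.248,0.01]
  turn:
    - [0,0,0.79]
    - [0,0,0.79]
    - [0,0,0.79]
    - [0,0,0.79]
  jaw: [0.05,0.05,0.05,0.05]

```text
time_s: 5.65
eef_pos: [0.3974, 0.2771, 0.2543]
eef_rot: [-0.001, 0.44, 0.898, -0.001]
wrist_force: [-0.4, 0.3, 0.2]
opening: 0.112
grasp_force: 58.8
```

>>> arm_command:
  dp:
    - [0.091,0.231,0.01]
    - [0.091,0.231,0.01]
    - [0.091,0.231,0.01]
    - [0.091,0.231,0.01]
  turn:
    - [0,0,0.79]
    - [0,0,0.79]
    - [0,0,0.79]
    - [0,0,0.79]
  jaw: [0.05,0.05,0.05,0.05]

```text
time_s: 6.15
eef_pos: [0.4296, 0.3304, 0.2526]
eef_rot: [-0.0, 0.615, 0.789, -0.001]
wrist_force: [1.2, 1.1, -1.3]
opening: 0.112
grasp_force: 58.9
```

>>> arm_command:
  dp:
    - [0.177,0.175,0.01]
    - [0.177,0.175,0.01]
    - [0.177,0.175,0.01]
    - [0.177,0.175,0.01]
  turn:
    - [0,0,0.79]
    - [0,0,0.79]
    - [0,0,0.79]
    - [0,0,0.79]
  jaw: [0.05,0.05,0.05,0.05]

```text
time_s: 6.65
eef_pos: [0.4615, 0.384, 0.2507]
eef_rot: [-0.0, 0.763, 0.646, -0.0]
wrist_force: [0.2, -0.5, -0.0]
opening: 0.109
grasp_force: 58.9
```

>>> arm_command:
  dp:
    - [0.232,0.089,0.01]
    - [0.232,0.089,0.01]
    - [0.232,0.089,0.01]
    - [0.232,0.089,0.01]
    - [0.232,0.089,0.01]
  turn:
    - [0,0,0.79]
    - [0,0,0.79]
    - [0,0,0.79]
    - [0,0,0.79]
    - [0,0,0.79]
  jaw: [0.05,0.05,0.05,0.05,0.05]

```text
time_s: 7.28
eef_pos: [0.4933, 0.4375, 0.2488]
eef_rot: [-0.0, 0.88, 0.475, 0.0]
wrist_force: [-0.5, 0.1, -0.9]
opening: 0.107
grasp_force: 58.9
```

Run:
```python
from plan import *
for i in range(6): im=camera("side")
p,a,o=cur();print(p,a,o["opening"],o["wrist_force"])
plan((494.0,437.8,216,56.6,.05,2))
```

```text
[493.31616983 437.61653972 248.75017656] 56.67823741584629 0.10966786361014073 [-0.41551121 -0.04713213 -0.64037953]
dp [0.002, 0.002, 0.131] turn z 0.003 jaw 0.05 rows 3
end [494.  437.8 216. ] 56.59
```

>>> arm_command:
  dp:
    - [0.002,0.002,0.131]
    - [0.002,0.002,0.131]
    - [0.002,0.002,0.131]
    - [0.002,0.002,0.131]
  turn:
    - [0,0,0]
    - [0,0,0]
    - [0,0,0]
    - [0,0,0]
  jaw: [0.05,0.05,0.05,0.05]

```text
time_s: 8.07
eef_pos: [0.4946, 0.4382, 0.2174]
eef_rot: [-0.0, 0.88, 0.475, 0.001]
wrist_force: [0.4, -0.1, -0.7]
opening: 0.111
grasp_force: 58.9
```

Run:
```python
from plan import *
im=camera("side")
p,a,o=cur();print(p,a)
x0,y0=285,160
s=cv2.resize(im[y0:y0+100,x0:x0+133],None,fx=6,fy=6,interpolation=cv2.INTER_CUBIC)
# where the held sleeper should stand if on the tool line
d=np.array([np.cos(np.radians(a)),np.sin(np.radians(a)),0])*.031;n=np.array([-d[1],d[0],0])/31*6
b=p/1000-[0,0,.0052]
for P in(b+d+n,b+d-n,b-d+n,b-d-n): cv2.circle(s,tuple(((w2px("side",P)[0]-[x0,y0]+.5)*6).astype(int)),2,(0,0,255),-1)
cv2.imwrite("pics/s2.png",s)
```

```text
[494.55789857 438.23031849 217.27101435] 56.67190625442354
```

View pics/s2.png

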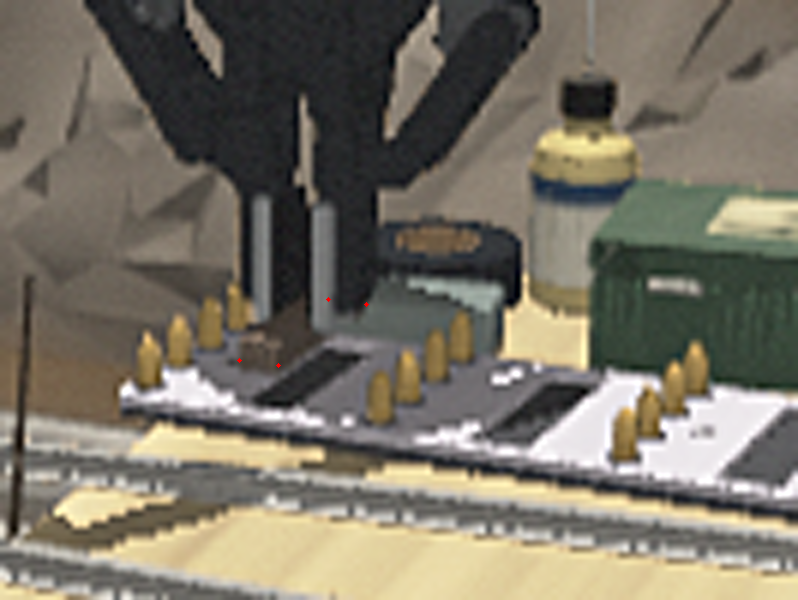

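Held sleeper's near end sits at crop (240–278, 365), matching the projected red corners within a pixel. I'll check the slots in the side view against the top-view jig pose.

Run:
```python
from plan import *
im=cv2.imread("pics/side0.png");hsv=cv2.cvtColor(im,cv2.COLOR_BGR2HSV)
roi=np.zeros(im.shape[:2],np.uint8);cv2.fillPoly(roi,[np.array([[315,212],[370,210],[450,226],[440,240],[312,225]])],255)
m=((hsv[...,2]<110)&(hsv[...,1]<90)).astype(np.uint8)*255&roi
for z in(.004,.008): [print(*b) for b in blobs(m,BZ+z,25,"side")]
b=((hsv[...,1]>110)&(hsv[...,0]<28)).astype(np.uint8)*255
n,l,st,ce=cv2.connectedComponentsWithStats(b[195:250,300:460]);C=np.array([552.4,399.3]);a=np.radians(-33.4);u=np.array([np.cos(a),np.sin(a)]);v=np.array([-u[1],u[0]])
for s,c in zip(st[1:],ce[1:]):
    if 12<s[4]<70:
        p=px2w("side",c+[300,195],BZ+.015)[0,:2]*1000-C;print(np.round([p@u,p@v],1),s[4])
```

```text
[615.8 367.8] 46.6 14.8 56.3 [416. 233.]
[555.6 404.1] 54.5 15.0 56.7 [375. 227.]
[494.6 439.6] 56.3 14.5 56.4 [334. 222.]
[617.9 428. ] 110.1 39.6 136.6 [410. 220.]
[514.7 488.1] 53.4 24.5 159.3 [343. 213.]
[612.3 356.8] 46.0 14.7 56.3 [416. 233.]
[552.9 392.8] 53.9 14.8 56.7 [375. 227.]
[492.5 427.8] 55.6 14.3 56.4 [334. 222.]
[614.4 416.3] 108.8 39.1 136.6 [410. 220.]
[512.4 475.7] 52.7 24.2 159.3 [343. 213.]
[-99.6  20.7] 24
[-100.2    3.2] 29
[-30.6  12.5] 51
[-100.6  -17.1] 25
[-99.8 -36.9] 26
[-29.8 -19.7] 27
[-30.9 -36.5] 22
```

Run:
```python
from plan import *
im=cv2.imread("pics/side0.png");hsv=cv2.cvtColor(im,cv2.COLOR_BGR2HSV)
b=((hsv[...,1]>110)&(hsv[...,0]<28)).astype(np.uint8)*255
n,l,st,ce=cv2.connectedComponentsWithStats(b[195:250,300:460]);C=np.array([552.4,399.3]);a=np.radians(-33.4);u=np.array([np.cos(a),np.sin(a)]);v=np.array([-u[1],u[0]])
ce=ce[1:]+[300,195];D=[]
pins=[(x,y) for x in(-105,-35,35,105) for y in(-29.5,-10.5,10.5,29.5)]
for x,y in pins:
    q=np.r_[(C+x*u+y*v)/1000,BZ+.0145];e=w2px("side",q)[0]
    k=np.linalg.norm(ce-e,axis=1).argmin()
    if np.linalg.norm(ce[k]-e)<4: D.append(ce[k]-e);print(x,y,D[-1].round(2))
print(np.mean(D,0))
# jig slot lip corners: move right 1 px = ?
print(w2px("side",np.r_[(C+u)/1000,BZ])-w2px("side",np.r_[C/1000,BZ]),w2px("side",np.r_[(C+v)/1000,BZ])-w2px("side",np.r_[C/1000,BZ]))
```

```text
-105 -29.5 [0.83 1.38]
-105 -10.5 [0.67 1.15]
-105 10.5 [0.75 1.25]
-105 29.5 [0.7  1.48]
-35 -29.5 [0.71 1.31]
-35 -10.5 [0.82 1.75]
-35 10.5 [ 2.87 -0.28]
-35 29.5 [-1.28  2.84]
35 -10.5 [ 2.99 -0.54]
35 10.5 [-1.16  3.23]
105 -10.5 [ 2.59 -0.8 ]
105 10.5 [-0.89  3.19]
[0.79962339 1.33119226]
[[0.56853157 0.08508965]] [[ 0.21118875 -0.1804165 ]]
```

>>> arm_command:
  dp:
    - [-0.002,0.001,0.03]
    - [-0.002,0.001,0.03]
    - [-0.002,0.001,0.045]
    - [-0.002,0.001,0.055]
    - [-0.002,0.001,0.055]
  turn:
    - [0,0,0]
    - [0,0,0]
    - [0,0,0]
    - [0,0,0]
    - [0,0,0]
  jaw: [0.05,0.05,0.05,0.05,0.05]

```text
time_s: 8.75
eef_pos: [0.4942, 0.4375, 0.2037]
eef_rot: [-0.0, 0.88, 0.475, 0.001]
wrist_force: [-3.6, -1.7, 8.6]
opening: 0.111
grasp_force: 60.0
```

Run:
```python
from plan import *
for i in range(3): im=camera("side");p,a,o=cur();print(p,a,o["wrist_force"],o["torque"])
```

```text
[494.14434147 437.45758889 203.75753479] 56.672672889674025 [-2.92986199 -2.19765682  8.2463182 ] [-0.26044218  0.53753607  0.00247115]
[494.16057268 437.4442149  203.75192325] 56.669502168714274 [-3.27530651 -1.61632668  9.12037426] [-0.30242577  0.46117684 -0.00264333]
[494.1262797  437.4642119  203.73342647] 56.671115773282885 [-2.38876524 -2.21741331  7.9526303 ] [-0.29897823  0.49535442 -0.02632876]
```

Expected seated height reached with 8 N of contact. Release and go to sleeper b.

>>> arm_command:
  dp:
    - [0,0,0]
    - [0,0,0]
    - [0,0,-0.06]
    - [0,0,-0.2]
    - [0,0,-0.2]
  turn:
    - [0,0,0]
    - [0,0,0]
    - [0,0,0]
    - [0,0,0]
    - [0,0,0]
  jaw: [0.27,0.27,0.27,0.27,0.27]

```text
time_s: 9.52
eef_pos: [0.4955, 0.4383, 0.2562]
eef_rot: [-0.0, 0.88, 0.475, 0.003]
wrist_force: [0.3, 0.3, 0.1]
opening: 0.271
grasp_force: 0.0
```

Run:
```python
from plan import *
im=camera("side")
p,a,o=cur();print(p,a)
x0,y0=285,160
s=cv2.resize(im[y0:y0+100,x0:x0+133],None,fx=6,fy=6,interpolation=cv2.INTER_CUBIC)
cv2.imwrite("pics/s3.png",s)
plan((427.9,189.5,255,153.9,.35,1),(427.9,189.5,200,153.9,.35,2))
```

```text
[494.65508941 437.80950823 254.00461694] 56.670307186431295
dp [-0.244, 0.081, -0.001] turn z -0.81 jaw 0.35 rows 3
dp [-0.256, -0.027, -0.001] turn z -0.81 jaw 0.35 rows 3
dp [-0.222, -0.13, -0.001] turn z -0.81 jaw 0.35 rows 3
dp [-0.148, -0.209, -0.001] turn z -0.811 jaw 0.35 rows 4
dp [-0.0, -0.001, 0.22] turn z 0.0 jaw 0.35 rows 3
end [427.8 189.4 200. ] 153.9
```

View pics/s3.png

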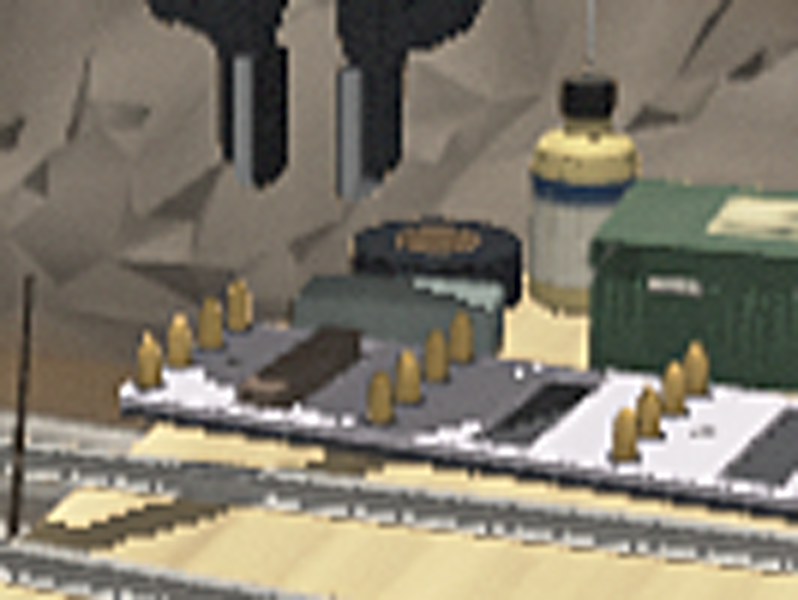

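Sleeper c lies in the first slot (crop (240–360, 330–400)). Next, sleeper b.

>>> arm_command:
  dp:
    - [-0.244,0.081,0]
    - [-0.244,0.081,0]
    - [-0.244,0.081,0]
    - [-0.244,0.081,0]
  turn:
    - [0,0,-0.81]
    - [0,0,-0.81]
    - [0,0,-0.81]
    - [0,0,-0.81]
  jaw: [0.35,0.35,0.35,0.35]

```text
time_s: 10.07
eef_pos: [0.4768, 0.3748, 0.2509]
eef_rot: [-0.0, 0.761, 0.649, -0.001]
wrist_force: [0.6, 0.5, -0.6]
opening: 0.352
grasp_force: 0.0
```

>>> arm_command:
  dp:
    - [-0.256,-0.027,0]
    - [-0.256,-0.027,0]
    - [-0.256,-0.027,0]
    - [-0.256,-0.027,0]
  turn:
    - [0,0,-0.81]
    - [0,0,-0.81]
    - [0,0,-0.81]
    - [0,0,-0.81]
  jaw: [0.35,0.35,0.35,0.35]

```text
time_s: 10.58
eef_pos: [0.4604, 0.313, 0.2515]
eef_rot: [-0.0, 0.608, 0.794, -0.0]
wrist_force: [0.4, 0.4, -0.1]
opening: 0.353
grasp_force: 0.0
```

>>> arm_command:
  dp:
    - [-0.222,-0.13,0]
    - [-0.222,-0.13,0]
    - [-0.222,-0.13,0]
    - [-0.222,-0.13,0]
  turn:
    - [0,0,-0.81]
    - [0,0,-0.81]
    - [0,0,-0.81]
    - [0,0,-0.81]
  jaw: [0.35,0.35,0.35,0.35]

```text
time_s: 11.08
eef_pos: [0.4438, 0.251, 0.2519]
eef_rot: [-0.0, 0.427, 0.904, -0.0]
wrist_force: [-0.0, -1.1, -0.6]
opening: 0.353
grasp_force: 0.0
```

>>> arm_command:
  dp:
    - [-0.148,-0.209,0]
    - [-0.148,-0.209,0]
    - [-0.148,-0.209,0]
    - [-0.148,-0.209,0]
    - [-0.148,-0.209,0]
  turn:
    - [0,0,-0.81]
    - [0,0,-0.81]
    - [0,0,-0.81]
    - [0,0,-0.81]
    - [0,0,-0.81]
  jaw: [0.35,0.35,0.35,0.35,0.35]

```text
time_s: 11.7
eef_pos: [0.4272, 0.1894, 0.2519]
eef_rot: [-0.0, 0.227, 0.974, -0.0]
wrist_force: [0.4, -0.0, 0.4]
opening: 0.349
grasp_force: 0.0
```

Run:
```python
from plan import *
camera("side");camera("side")
p,a,o=cur();print(p,a)
plan((427.9,189.5,200,153.9,.35,2))
```

```text
[427.1366494  189.39015317 251.94659513] 153.8093353030934
dp [-0.003, 0.002, 0.208] turn z -0.003 jaw 0.35 rows 3
end [428.  189.5 199.9] 153.9
```

>>> arm_command:
  dp:
    - [-0.003,0.002,0.208]
    - [-0.003,0.002,0.208]
    - [-0.003,0.002,0.208]
    - [-0.003,0.002,0.208]
    - [-0.003,0.002,0.208]
  turn:
    - [0,0,0]
    - [0,0,0]
    - [0,0,0]
    - [0,0,0]
    - [0,0,0]
  jaw: [0.35,0.35,0.35,0.35,0.05]

```text
time_s: 12.42
eef_pos: [0.4287, 0.1894, 0.2012]
eef_rot: [0.001, 0.226, 0.974, 0.0]
wrist_force: [0.1, -0.5, -0.2]
opening: 0.15
grasp_force: 0.0
```

>>> arm_command:
  dp:
    - [0,0,0]
    - [0,0,0]
    - [0,0,0]
    - [0,0,0]
  turn:
    - [0,0,0]
    - [0,0,0]
    - [0,0,0]
    - [0,0,0]
  jaw: [0.05,0.05,0.05,0.05]

```text
time_s: 12.92
eef_pos: [0.4288, 0.1894, 0.2014]
eef_rot: [0.001, 0.226, 0.974, 0.0]
wrist_force: [-2.2, -0.1, 6.5]
opening: 0.104
grasp_force: 58.7
```

Run:
```python
from plan import *
p,a,o=cur();print(p,a,o["wrist_force"],o["grasp_force"])
plan((*p[:2],260,a,.05,1),(552.6,399.1,250,56.6,.05,2))
```

```text
[428.75544335 189.43150962 201.41281154] 153.86458876082423 [-2.15229203 -0.07609019  6.5240874 ] 58.738542795181274
dp [0.0, 0.0, -0.234] turn z -0.0 jaw 0.05 rows 2
dp [-0.019, 0.243, 0.01] turn z 0.811 jaw 0.05 rows 3
dp [0.083, 0.229, 0.01] turn z 0.81 jaw 0.05 rows 3
dp [0.17, 0.174, 0.01] turn z 0.811 jaw 0.05 rows 3
dp [0.226, 0.09, 0.01] turn z 0.81 jaw 0.05 rows 5
end [552.7 399.  249.9] 56.6
```

>>> arm_command:
  dp:
    - [0,0,-0.235]
    - [0,0,-0.235]
    - [0,0,-0.235]
  turn:
    - [0,0,0]
    - [0,0,0]
    - [0,0,0]
  jaw: [0.05,0.05,0.05]

```text
time_s: 13.3
eef_pos: [0.428, 0.1892, 0.2589]
eef_rot: [0.0, 0.226, 0.974, 0.0]
wrist_force: [0.8, 0.0, -0.3]
opening: 0.103
grasp_force: 58.7
```

>>> arm_command:
  dp:
    - [-0.019,0.243,0.01]
    - [-0.019,0.243,0.01]
    - [-0.019,0.243,0.01]
    - [-0.019,0.243,0.01]
  turn:
    - [0,0,0.81]
    - [0,0,0.81]
    - [0,0,0.81]
    - [0,0,0.81]
  jaw: [0.05,0.05,0.05,0.05]

```text
time_s: 13.8
eef_pos: [0.4582, 0.2416, 0.2546]
eef_rot: [-0.001, 0.426, 0.905, -0.001]
wrist_force: [-0.9, 0.1, 0.4]
opening: 0.106
grasp_force: 58.8
```

>>> arm_command:
  dp:
    - [0.083,0.229,0.01]
    - [0.083,0.229,0.01]
    - [0.083,0.229,0.01]
    - [0.083,0.229,0.01]
  turn:
    - [0,0,0.81]
    - [0,0,0.81]
    - [0,0,0.81]
    - [0,0,0.81]
  jaw: [0.05,0.05,0.05,0.05]

```text
time_s: 14.3
eef_pos: [0.4896, 0.294, 0.2529]
eef_rot: [-0.0, 0.606, 0.795, -0.001]
wrist_force: [-0.8, 0.1, 0.3]
opening: 0.102
grasp_force: 58.9
```

>>> arm_command:
  dp:
    - [0.17,0.174,0.01]
    - [0.17,0.174,0.01]
    - [0.17,0.174,0.01]
    - [0.17,0.174,0.01]
  turn:
    - [0,0,0.81]
    - [0,0,0.81]
    - [0,0,0.81]
    - [0,0,0.81]
  jaw: [0.05,0.05,0.05,0.05]

```text
time_s: 14.8
eef_pos: [0.5206, 0.3464, 0.2509]
eef_rot: [-0.0, 0.76, 0.65, -0.0]
wrist_force: [0.2, -0.3, 1.2]
opening: 0.106
grasp_force: 58.9
```

>>> arm_command:
  dp:
    - [0.226,0.09,0.01]
    - [0.226,0.09,0.01]
    - [0.226,0.09,0.01]
    - [0.226,0.09,0.01]
    - [0.226,0.09,0.01]
  turn:
    - [0,0,0.81]
    - [0,0,0.81]
    - [0,0,0.81]
    - [0,0,0.81]
    - [0,0,0.81]
  jaw: [0.05,0.05,0.05,0.05,0.05]

```text
time_s: 15.42
eef_pos: [0.5518, 0.3986, 0.249]
eef_rot: [-0.0, 0.88, 0.475, 0.0]
wrist_force: [0.2, -0.1, -0.1]
opening: 0.107
grasp_force: 58.9
```

Run:
```python
from plan import *
camera("side");camera("side")
p,a,o=cur();print(p,a)
plan((552.6,399.1,216,56.6,.05,2))
```

```text
[551.85085154 398.70571948 249.09402275] 56.724259333585564
dp [0.003, 0.002, 0.132] turn z 0.004 jaw 0.05 rows 3
end [552.7 399.1 216.1] 56.6
```

>>> arm_command:
  dp:
    - [0.003,0.002,0.132]
    - [0.003,0.002,0.132]
    - [0.003,0.002,0.132]
    - [0.003,0.002,0.155]
    - [0.003,0.002,0.155]
  turn:
    - [0,0,0]
    - [0,0,0]
    - [0,0,0]
    - [0,0,0]
    - [0,0,0]
  jaw: [0.05,0.05,0.05,0.05,0.05]

```text
time_s: 16.15
eef_pos: [0.5527, 0.3992, 0.2103]
eef_rot: [-0.0, 0.88, 0.475, 0.0]
wrist_force: [-1.3, -0.7, -0.6]
opening: 0.105
grasp_force: 58.9
```

>>> arm_command:
  dp:
    - [0,0,0.01]
    - [0,0,0.02]
    - [0,0,0.02]
    - [0,0,0.02]
  turn:
    - [0,0,0]
    - [0,0,0]
    - [0,0,0]
    - [0,0,0]
  jaw: [0.05,0.05,0.05,0.05]

```text
time_s: 16.65
eef_pos: [0.5528, 0.3993, 0.2055]
eef_rot: [0.0, 0.88, 0.475, 0.0]
wrist_force: [-1.7, -1.4, 3.0]
opening: 0.105
grasp_force: 59.4
```

Run:
```python
from plan import *
p,a,o=cur();print(p,a,o["wrist_force"],o["torque"])
```

```text
[552.83568536 399.30786847 205.51202399] 56.666833826212184 [-1.7013616  -1.41101275  2.95150157] [-0.08503918  0.12355615 -0.01421926]
```

>>> arm_command:
  dp:
    - [0,0,0.002]
    - [0,0,0]
    - [0,0,0]
    - [0,0,-0.1]
    - [0,0,-0.19]
  turn:
    - [0,0,0]
    - [0,0,0]
    - [0,0,0]
    - [0,0,0]
    - [0,0,0]
  jaw: [0.05,0.27,0.27,0.27,0.27]

```text
time_s: 17.27
eef_pos: [0.5525, 0.3991, 0.2524]
eef_rot: [-0.0, 0.88, 0.475, -0.001]
wrist_force: [0.2, -0.7, -0.2]
opening: 0.269
grasp_force: 0.0
```

Run:
```python
from plan import *
camera("side");camera("side")
p,a,o=cur();print(p,a)
plan((485,157.8,255,154.8,.35,1))
```

```text
[554.03419757 399.93166013 255.48568116] 56.67202282085929
dp [-0.24, 0.075, 0.0] turn z -0.818 jaw 0.35 rows 3
dp [-0.25, -0.031, 0.001] turn z -0.818 jaw 0.35 rows 3
dp [-0.214, -0.132, 0.0] turn z -0.817 jaw 0.35 rows 3
dp [-0.14, -0.21, 0.001] turn z -0.818 jaw 0.35 rows 4
end [484.8 157.8 255. ] 154.8
```

>>> arm_command:
  dp:
    - [-0.24,0.075,0]
    - [-0.24,0.075,0]
    - [-0.24,0.075,0]
    - [-0.24,0.075,0]
  turn:
    - [0,0,-0.818]
    - [0,0,-0.818]
    - [0,0,-0.818]
    - [0,0,-0.818]
  jaw: [0.35,0.35,0.35,0.35]

```text
time_s: 17.88
eef_pos: [0.535, 0.3385, 0.2513]
eef_rot: [-0.0, 0.76, 0.65, -0.001]
wrist_force: [-0.6, -0.0, 0.9]
opening: 0.349
grasp_force: 0.0
```

>>> arm_command:
  dp:
    - [-0.25,-0.031,0]
    - [-0.25,-0.031,0]
    - [-0.25,-0.031,0]
    - [-0.25,-0.031,0]
  turn:
    - [0,0,-0.818]
    - [0,0,-0.818]
    - [0,0,-0.818]
    - [0,0,-0.818]
  jaw: [0.35,0.35,0.35,0.35]

```text
time_s: 18.38
eef_pos: [0.518, 0.2782, 0.252]
eef_rot: [-0.0, 0.604, 0.797, -0.0]
wrist_force: [-0.5, 0.1, -0.2]
opening: 0.348
grasp_force: 0.0
```

>>> arm_command:
  dp:
    - [-0.214,-0.132,0]
    - [-0.214,-0.132,0]
    - [-0.214,-0.132,0]
    - [-0.214,-0.132,0]
  turn:
    - [0,0,-0.818]
    - [0,0,-0.818]
    - [0,0,-0.818]
    - [0,0,-0.818]
  jaw: [0.35,0.35,0.35,0.35]

```text
time_s: 18.88
eef_pos: [0.5009, 0.2178, 0.2523]
eef_rot: [-0.0, 0.421, 0.907, -0.0]
wrist_force: [0.2, 1.4, -1.3]
opening: 0.352
grasp_force: 0.0
```

>>> arm_command:
  dp:
    - [-0.14,-0.21,0]
    - [-0.14,-0.21,0]
    - [-0.14,-0.21,0]
    - [-0.14,-0.21,0]
    - [-0.14,-0.21,0]
  turn:
    - [0,0,-0.818]
    - [0,0,-0.818]
    - [0,0,-0.818]
    - [0,0,-0.818]
    - [0,0,-0.818]
  jaw: [0.35,0.35,0.35,0.35,0.35]

```text
time_s: 19.5
eef_pos: [0.4835, 0.1574, 0.2524]
eef_rot: [-0.0, 0.219, 0.976, -0.0]
wrist_force: [0.3, 0.6, -0.1]
opening: 0.347
grasp_force: 0.0
```

Run:
```python
from plan import *
camera("side");camera("side")
p,a,o=cur();print(p,a)
plan((485,157.8,199.5,154.8,.35,2))
```

```text
[483.50769591 157.40360616 252.43555837] 154.7662491221376
dp [-0.005, 0.004, 0.212] turn z -0.001 jaw 0.35 rows 3
end [485.1 157.8 199.4] 154.8
```

>>> arm_command:
  dp:
    - [-0.004,0.003,0.212]
    - [-0.004,0.003,0.212]
    - [-0.004,0.003,0.212]
    - [-0.004,0.003,0.212]
    - [-0.004,0.003,0.212]
  turn:
    - [0,0,0]
    - [0,0,0]
    - [0,0,0]
    - [0,0,0]
    - [0,0,0]
  jaw: [0.35,0.35,0.35,0.35,0.05]

```text
time_s: 20.23
eef_pos: [0.4852, 0.1575, 0.2006]
eef_rot: [0.001, 0.218, 0.976, 0.0]
wrist_force: [1.0, -0.9, 0.4]
opening: 0.151
grasp_force: 0.0
```

>>> arm_command:
  dp:
    - [0,0,0]
    - [0,0,0]
    - [0,0,0]
    - [0,0,0]
  turn:
    - [0,0,0]
    - [0,0,0]
    - [0,0,0]
    - [0,0,0]
  jaw: [0.05,0.05,0.05,0.05]

```text
time_s: 20.72
eef_pos: [0.4853, 0.1575, 0.2008]
eef_rot: [0.001, 0.218, 0.976, 0.0]
wrist_force: [-0.9, 0.2, 5.4]
opening: 0.11
grasp_force: 58.8
```

Run:
```python
from plan import *
p,a,o=cur();print(p,a,o["wrist_force"],o["grasp_force"])
plan((*p[:2],260,a,.05,1),(611.0,360.6,250,56.6,.05,2))
```

```text
[485.26594473 157.4716046  200.75933183] 154.8268977032313 [-0.8633517   0.24937002  5.44026862] 58.820913434028625
dp [0.0, 0.0, -0.237] turn z -0.0 jaw 0.05 rows 2
dp [-0.027, 0.237, 0.01] turn z 0.819 jaw 0.05 rows 3
dp [0.074, 0.227, 0.01] turn z 0.818 jaw 0.05 rows 3
dp [0.161, 0.176, 0.01] turn z 0.819 jaw 0.05 rows 3
dp [0.221, 0.094, 0.01] turn z 0.818 jaw 0.05 rows 5
end [611.1 360.7 250. ] 56.61
```

>>> arm_command:
  dp:
    - [0,0,-0.237]
    - [0,0,-0.237]
    - [0,0,-0.237]
  turn:
    - [0,0,0]
    - [0,0,0]
    - [0,0,0]
  jaw: [0.05,0.05,0.05]

```text
time_s: 21.1
eef_pos: [0.4846, 0.1574, 0.2587]
eef_rot: [0.0, 0.218, 0.976, 0.0]
wrist_force: [0.9, -0.6, -1.2]
opening: 0.108
grasp_force: 58.7
```

>>> arm_command:
  dp:
    - [-0.027,0.237,0.01]
    - [-0.027,0.237,0.01]
    - [-0.027,0.237,0.01]
    - [-0.027,0.237,0.01]
  turn:
    - [0,0,0.818]
    - [0,0,0.818]
    - [0,0,0.818]
    - [0,0,0.818]
  jaw: [0.05,0.05,0.05,0.05]

```text
time_s: 21.6
eef_pos: [0.5151, 0.2081, 0.2545]
eef_rot: [-0.001, 0.42, 0.908, -0.001]
wrist_force: [0.1, -1.0, 0.1]
opening: 0.109
grasp_force: 58.9
```

>>> arm_command:
  dp:
    - [0.074,0.227,0.01]
    - [0.074,0.227,0.01]
    - [0.074,0.227,0.01]
    - [0.074,0.227,0.01]
  turn:
    - [0,0,0.818]
    - [0,0,0.818]
    - [0,0,0.818]
    - [0,0,0.818]
  jaw: [0.05,0.05,0.05,0.05]

```text
time_s: 22.1
eef_pos: [0.5469, 0.2588, 0.2528]
eef_rot: [-0.001, 0.603, 0.798, -0.001]
wrist_force: [-0.0, 0.0, 0.4]
opening: 0.107
grasp_force: 58.9
```

>>> arm_command:
  dp:
    - [0.161,0.176,0.01]
    - [0.161,0.176,0.01]
    - [0.161,0.176,0.01]
    - [0.161,0.176,0.01]
  turn:
    - [0,0,0.818]
    - [0,0,0.818]
    - [0,0,0.818]
    - [0,0,0.818]
  jaw: [0.05,0.05,0.05,0.05]

```text
time_s: 22.6
eef_pos: [0.5786, 0.3094, 0.2508]
eef_rot: [-0.0, 0.759, 0.652, -0.0]
wrist_force: [-0.7, 0.3, 0.3]
opening: 0.108
grasp_force: 59.0
```

>>> arm_command:
  dp:
    - [0.221,0.094,0.01]
    - [0.221,0.094,0.01]
    - [0.221,0.094,0.01]
    - [0.221,0.094,0.01]
    - [0.221,0.094,0.01]
  turn:
    - [0,0,0.818]
    - [0,0,0.818]
    - [0,0,0.818]
    - [0,0,0.818]
    - [0,0,0.818]
  jaw: [0.05,0.05,0.05,0.05,0.05]

```text
time_s: 23.22
eef_pos: [0.6105, 0.3604, 0.249]
eef_rot: [0.0, 0.88, 0.475, 0.0]
wrist_force: [0.2, -0.3, 0.4]
opening: 0.11
grasp_force: 59.0
```

Run:
```python
from plan import *
camera("side");camera("side")
p,a,o=cur();print(p,a)
plan((611.0,360.6,216,56.6,.05,2))
```

```text
[610.4707745  360.41408533 249.09836805] 56.725579799501176
dp [0.002, 0.001, 0.132] turn z 0.004 jaw 0.05 rows 3
end [611.  360.7 216.1] 56.61
```

>>> arm_command:
  dp:
    - [0.002,0.001,0.132]
    - [0.002,0.001,0.132]
    - [0.002,0.001,0.132]
    - [0.002,0.001,0.155]
    - [0.002,0.001,0.155]
  turn:
    - [0,0,0]
    - [0,0,0]
    - [0,0,0]
    - [0,0,0]
    - [0,0,0]
  jaw: [0.05,0.05,0.05,0.05,0.05]

```text
time_s: 23.95
eef_pos: [0.611, 0.3609, 0.2103]
eef_rot: [0.0, 0.88, 0.475, 0.0]
wrist_force: [0.2, 0.0, -0.2]
opening: 0.109
grasp_force: 59.0
```

>>> arm_command:
  dp:
    - [0,0,0.01]
    - [0,0,0.02]
    - [0,0,0.024]
    - [0,0,0.024]
  turn:
    - [0,0,0]
    - [0,0,0]
    - [0,0,0]
    - [0,0,0]
  jaw: [0.05,0.05,0.05,0.05]

```text
time_s: 24.45
eef_pos: [0.611, 0.361, 0.2048]
eef_rot: [0.0, 0.88, 0.475, 0.0]
wrist_force: [-1.7, -0.5, 4.6]
opening: 0.112
grasp_force: 59.6
```

Run:
```python
from plan import *
p,a,o=cur();print(p,a,o["wrist_force"],o["torque"])
```

```text
[611.01366427 360.95298239 204.81628402] 56.670591830443676 [-1.68364975 -0.47711835  4.55192219] [-0.19696659  0.34944987 -0.00695226]
```

>>> arm_command:
  dp:
    - [0,0,0.002]
    - [0,0,0]
    - [0,0,0]
    - [0,0,-0.1]
    - [0,0,-0.25]
  turn:
    - [0,0,0]
    - [0,0,0]
    - [0,0,0]
    - [0,0,0]
    - [0,0,0]
  jaw: [0.05,0.27,0.27,0.27,0.27]

```text
time_s: 25.08
eef_pos: [0.61, 0.3605, 0.2647]
eef_rot: [-0.0, 0.88, 0.475, -0.002]
wrist_force: [1.5, 0.1, -0.1]
opening: 0.268
grasp_force: 0.0
```

Run:
```python
from plan import *
camera("side");camera("side")
p,a,o=cur();print(p,a)
plan((471.8,263.1,290,145.4,.3,1))
```

```text
[613.10032641 361.79197574 271.90818145] 56.67041725458792
dp [-0.213, -0.085, -0.024] turn z -0.986 jaw 0.3 rows 3
dp [-0.144, -0.18, -0.024] turn z -0.986 jaw 0.3 rows 3
dp [-0.036, -0.227, -0.024] turn z -0.986 jaw 0.3 rows 4
end [471.7 263.2 289.9] 145.41
```

>>> arm_command:
  dp:
    - [-0.213,-0.085,-0.024]
    - [-0.213,-0.085,-0.024]
    - [-0.213,-0.085,-0.024]
    - [-0.213,-0.085,-0.024]
  turn:
    - [0,0,-0.986]
    - [0,0,-0.986]
    - [0,0,-0.986]
    - [0,0,-0.986]
  jaw: [0.3,0.3,0.3,0.3]

```text
time_s: 25.68
eef_pos: [0.5637, 0.328, 0.2718]
eef_rot: [-0.0, 0.73, 0.683, -0.0]
wrist_force: [-0.6, -0.0, 0.1]
opening: 0.296
grasp_force: 0.0
```

>>> arm_command:
  dp:
    - [-0.144,-0.18,-0.024]
    - [-0.144,-0.18,-0.024]
    - [-0.144,-0.18,-0.024]
    - [-0.144,-0.18,-0.024]
  turn:
    - [0,0,-0.986]
    - [0,0,-0.986]
    - [0,0,-0.986]
    - [0,0,-0.986]
  jaw: [0.3,0.3,0.3,0.3]

```text
time_s: 26.18
eef_pos: [0.5166, 0.2951, 0.2782]
eef_rot: [-0.0, 0.533, 0.846, -0.0]
wrist_force: [-0.0, 0.4, 0.1]
opening: 0.299
grasp_force: 0.0
```

>>> arm_command:
  dp:
    - [-0.036,-0.227,-0.024]
    - [-0.036,-0.227,-0.024]
    - [-0.036,-0.227,-0.024]
    - [-0.036,-0.227,-0.024]
    - [-0.036,-0.227,-0.024]
  turn:
    - [0,0,-0.986]
    - [0,0,-0.986]
    - [0,0,-0.986]
    - [0,0,-0.986]
    - [0,0,-0.986]
  jaw: [0.3,0.3,0.3,0.3,0.3]

```text
time_s: 26.8
eef_pos: [0.4696, 0.2624, 0.2844]
eef_rot: [-0.0, 0.3, 0.954, -0.0]
wrist_force: [0.5, -0.2, -0.3]
opening: 0.3
grasp_force: 0.0
```

Run:
```python
from plan import *
a=camera("side");b=camera("top")
cv2.imwrite("pics/t4.png",b)
A=cv2.resize(a[195:250,300:460],(800,275),interpolation=cv2.INTER_CUBIC);B=cv2.resize(b[110:270,160:370],(420,320),interpolation=cv2.INTER_CUBIC)
cv2.imwrite("pics/m4.png",np.vstack([A,np.hstack([B,np.zeros((320,380,3),np.uint8)])]))
p,t,o=cur();print(p,t)
plan((471.8,263.1,199.5,145.4,.3,2))
```

```text
[469.60194895 262.35299951 284.37909745] 145.2404897908128
dp [-0.006, 0.007, 0.34] turn z -0.005 jaw 0.3 rows 4
end [471.8 262.9 199.4] 145.39
```

View pics/m4.png

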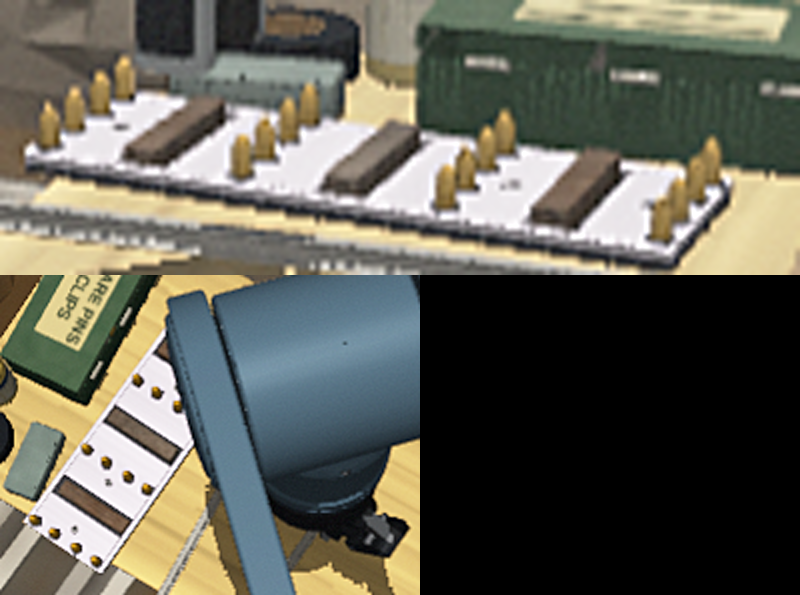

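All three sleepers are seated flush in their slots (top strip, sleepers at (175,130), (375,158), (577,187)). I'll use the released sleepers to check the camera-to-robot offset across the jig.

Run:
```python
from plan import *
im=cv2.imread("pics/t4.png");hsv=cv2.cvtColor(im,cv2.COLOR_BGR2HSV)
roi=np.zeros(im.shape[:2],np.uint8);cv2.fillPoly(roi,[np.array([[233,150],[255,163],[213,258],[176,233]])],255)
m=((hsv[...,2]<150)).astype(np.uint8)*255&roi
for b in blobs(m,BZ+.0135,60): print(*b)
```

```text
[493. 437.] 66.3 17.2 56.4 [206. 225.]
[554.5 404.3] 53.8 17.2 56.1 [227. 188.]
[588.  367.5] 33.8 13.0 1.3 [250. 168.]
```

>>> arm_command:
  dp:
    - [-0.006,0.006,0.34]
    - [-0.006,0.006,0.34]
    - [-0.006,0.006,0.34]
    - [-0.006,0.006,0.34]
    - [-0.006,0.006,0.34]
  turn:
    - [0,0,0]
    - [0,0,0]
    - [0,0,0]
    - [0,0,0]
    - [0,0,0]
  jaw: [0.3,0.3,0.3,0.3,0.3]

```text
time_s: 27.52
eef_pos: [0.4721, 0.2628, 0.2005]
eef_rot: [0.001, 0.298, 0.955, 0.0]
wrist_force: [0.1, 0.0, 0.4]
opening: 0.301
grasp_force: 0.0
```

Run:
```python
from plan import *
camera("side")
print(cur()[:2])
```

```text
(array([472.06816641, 262.84570495, 200.40397963]), np.float64(145.38486984606251))
```

>>> arm_command:
  dp:
    - [0,0,0.009]
    - [0,0,0.009]
    - [0,0,0.009]
    - [0,0,0.009]
    - [0,0,0.009]
  turn:
    - [0,0,0]
    - [0,0,0]
    - [0,0,0]
    - [0,0,0]
    - [0,0,0]
  jaw: [0.3,0.02,0.02,0.02,0.02]

```text
time_s: 28.2
eef_pos: [0.4717, 0.2627, 0.1975]
eef_rot: [0.0, 0.297, 0.955, 0.0]
wrist_force: [-0.7, -0.1, 1.9]
opening: 0.066
grasp_force: 60.4
```

>>> arm_command:
  dp:
    - [0,0,0]
    - [0,0,0]
    - [0,0,0]
  turn:
    - [0,0,0]
    - [0,0,0]
    - [0,0,0]
  jaw: [0.02,0.02,0.02]

```text
time_s: 28.58
eef_pos: [0.4716, 0.2627, 0.1975]
eef_rot: [0.0, 0.297, 0.955, 0.0]
wrist_force: [-1.9, 0.3, 2.9]
opening: 0.068
grasp_force: 60.6
```

Run:
```python
from plan import *
im=cv2.imread("pics/t4.png");hsv=cv2.cvtColor(im,cv2.COLOR_BGR2HSV)
roi=np.zeros(im.shape[:2],np.uint8);cv2.fillPoly(roi,[np.array([[233,150],[255,163],[213,258],[176,233]])],255)
for s,v in((40,60),(50,60),(60,60),(50,75)):
    m=((hsv[...,2]<150)&(hsv[...,1]>s)&(hsv[...,2]>v)).astype(np.uint8)*255&roi
    for b in blobs(m,BZ+.014,50): print(s,v,*b)
p,t,o=cur();print(p,t,o["opening"],o["grasp_force"],o["wrist_force"])
```

```text
40 60 [492.5 435.8] 62.8 12.6 56.9 [207. 225.]
40 60 [554.7 403.6] 51.9 12.2 56.1 [228. 188.]
50 60 [492.3 436.1] 61.2 11.9 56.4 [206. 225.]
50 60 [554.6 403.7] 51.8 12.1 56.7 [228. 188.]
60 60 [492.3 436. ] 61.1 11.9 56.4 [206. 225.]
60 60 [554.5 403.7] 51.9 11.8 56.0 [228. 188.]
50 75 [492.6 436.1] 60.9 11.8 56.9 [206. 225.]
50 75 [554.7 403.4] 51.5 11.6 56.7 [228. 188.]
[471.64904693 262.72833333 197.47185787] 145.40865502226256 0.06841074930190098 60.57686805725098 [-1.92872456  0.30963014  2.87757264]
```

Run:
```python
from meas import *
from plan import cur
im=camera("top");cv2.imwrite("pics/t5.png",im)
hsv=cv2.cvtColor(im,cv2.COLOR_BGR2HSV)
p,t,o=cur()
t=np.radians(t);u=np.array([np.cos(t),np.sin(t)]);v=np.array([-u[1],u[0]])
for img,nm in((cv2.imread("pics/top0.png"),"before"),(im,"held")):
  hsv=cv2.cvtColor(img,cv2.COLOR_BGR2HSV)
  roi=np.zeros(im.shape[:2],np.uint8);cv2.line(roi,(362,173),(266,312),255,16)
  m=((hsv[...,1]<75)&(hsv[...,2]>90)).astype(np.uint8)*255&roi
  for c in cv2.findContours(m,0,cv2.CHAIN_APPROX_NONE)[0]:
    if cv2.contourArea(c)>25:
        P=(px2w("top",c[:,0],BZ+.0085)[:,:2]*1000-p[:2]);l=P@u;w=P@v
        print(nm,"along",l.min().round(1),l.max().round(1),"across mean",((w.max()+w.min())/2).round(2),w.mean().round(2), "slope deg",np.degrees(np.polyfit(l,w,1)[0]).round(2))
```

```text
before along -129.7 129.7 across mean -0.43 -0.48 slope deg 0.07
held along 85.4 129.3 across mean 0.66 0.34 slope deg 2.07
```

Run:
```python
from plan import *
p,a,o=cur()
e=plan((*p[:2],250,a,.02,1),(564.0,416.0,245,146.6,.02,2))
```

```text
dp [0.0, 0.0, -0.21] turn z -0.0 jaw 0.02 rows 2
dp [0.044, 0.714, 0.02] turn z -0.04 jaw 0.02 rows 5
end [564.  415.9 245. ] 146.61
```

Lift gently, then carry at a moderate speed to keep the rail from slipping.

>>> arm_command:
  dp:
    - [0,0,-0.05]
    - [0,0,-0.12]
    - [0,0,-0.21]
    - [0,0,-0.21]
  turn:
    - [0,0,0]
    - [0,0,0]
    - [0,0,0]
    - [0,0,0]
  jaw: [0.02,0.02,0.02,0.02]

```text
time_s: 29.12
eef_pos: [0.4731, 0.2632, 0.2528]
eef_rot: [0.002, 0.297, 0.955, 0.002]
wrist_force: [0.5, -0.2, -0.9]
opening: 0.07
grasp_force: 60.1
```

>>> arm_command:
  dp:
    - [0.004,0.07,0]
    - [0.012,0.2,0]
    - [0.02,0.33,0]
    - [0.026,0.42,0]
    - [0.028,0.46,0]
  turn:
    - [0,0,0]
    - [0,0,0]
    - [0,0,-0.02]
    - [0,0,-0.04]
    - [0,0,-0.04]
  jaw: [0.02,0.02,0.02,0.02,0.02]

```text
time_s: 29.75
eef_pos: [0.5311, 0.362, 0.2488]
eef_rot: [-0.0, 0.287, 0.958, -0.0]
wrist_force: [-0.5, 0.1, -0.6]
opening: 0.067
grasp_force: 60.1
```

>>> arm_command:
  dp:
    - [0.004,0.08,0.01]
    - [0.01,0.17,0.02]
    - [0.014,0.235,0.02]
    - [0.016,0.254,0.02]
    - [0.016,0.254,0.02]
  turn:
    - [0,0,0]
    - [0,0,0]
    - [0,0,0]
    - [0,0,0]
    - [0,0,0]
  jaw: [0.02,0.02,0.02,0.02,0.02]

```text
time_s: 30.38
eef_pos: [0.5625, 0.4161, 0.2444]
eef_rot: [-0.0, 0.287, 0.958, -0.0]
wrist_force: [-0.1, 0.4, 0.1]
opening: 0.069
grasp_force: 60.1
```

Run:
```python
from plan import *
camera("side");camera("side")
p,a,o=cur();print(p,a,o["opening"],o["wrist_force"],o["torque"])
plan((564.0,416.0,228,146.6,.02,2))
```

```text
[562.48404292 415.94412019 244.76105693] 146.5862839409127 0.07566015361986195 [-0.23429293 -0.39855921 -0.76424109] [0.04781006 0.0125523  0.01316248]
dp [-0.005, 0.004, 0.067] turn z -0.0 jaw 0.02 rows 3
end [564.1 416.1 228. ] 146.59
```

>>> arm_command:
  dp:
    - [-0.005,0.003,0.067]
    - [-0.005,0.003,0.067]
    - [-0.005,0.003,0.067]
    - [-0.005,0.003,0.067]
  turn:
    - [0,0,0]
    - [0,0,0]
    - [0,0,0]
    - [0,0,0]
  jaw: [0.02,0.02,0.02,0.02]

```text
time_s: 30.98
eef_pos: [0.5644, 0.4165, 0.2284]
eef_rot: [0.0, 0.287, 0.958, 0.0]
wrist_force: [-0.2, -0.8, 0.1]
opening: 0.073
grasp_force: 60.1
```

Run:
```python
from plan import *
camera("side");im=camera("side")
p,a,o=cur();print(p,a)
x0,y0=290,170
s=cv2.resize(im[y0:y0+100,x0:x0+160],None,fx=5,fy=5,interpolation=cv2.INTER_CUBIC)
t=np.radians(a);d=np.array([np.cos(t),np.sin(t),0])*.13
for k in(-1,1):
  for h in (-.003,.006):
    for l in (-.004,.004):
      q=p/1000+[0,0,h]+k*d+np.array([-d[1],d[0],0])/.13*l
      cv2.circle(s,tuple(((w2px("side",q)[0]-[x0,y0]+.5)*5).astype(int)),1,(0,0,255),-1)
cv2.imwrite("pics/s6.png",s);cv2.imwrite("pics/s6f.png",im)
```

```text
[564.37311867 416.60315865 228.48434536] 146.6083255491882
```

View pics/s6.png

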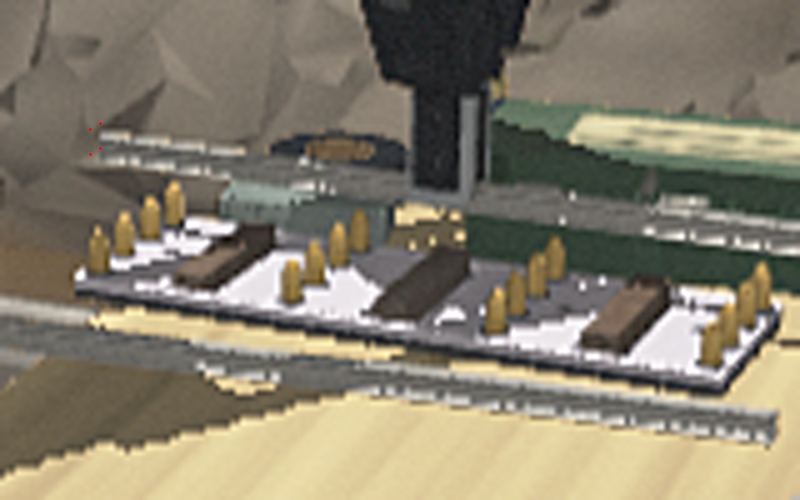

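Rail end is at crop (100,150), about a pixel or two from the projection; the side view is weak in depth, so I'll compare rail and pins from above.

Run:
```python
from plan import *
im=camera("top");p,a,o=cur();print(p,a)
x0,y0=155,120;f=6
s=cv2.resize(im[y0:y0+100*1+45,x0:x0+130],None,fx=f,fy=f,interpolation=cv2.INTER_CUBIC)[-600:]
oy=s.shape[0]-145*f
t=np.radians(a);d=np.array([np.cos(t),np.sin(t),0]);n=np.array([-d[1],d[0],0])
def dot(q,c): 
    u=(w2px("top",q)[0]-[x0,y0]+.5)*f; cv2.circle(s,(int(u[0]),int(u[1]+oy)),1,c,-1)
for l in(-.004,.004):
    for k in np.arange(.0,.131,.01): dot(p/1000+[0,0,.006]+d*k+n*l,(0,0,255))
g=np.radians(-33.4);u=np.array([np.cos(g),np.sin(g)]);v=np.array([-u[1],u[0]])
for x in(-105,-35,35):
    for y in(-29.5,-10.5,10.5,29.5): dot(np.r_[(np.array([553.,399.3])+x*u+y*v)/1000,BZ+.022],(255,0,0))
cv2.imwrite("pics/t6.png",s)
```

```text
[564.3577815  416.58190476 228.4648615 ] 146.60830901241945
```

View pics/t6.png

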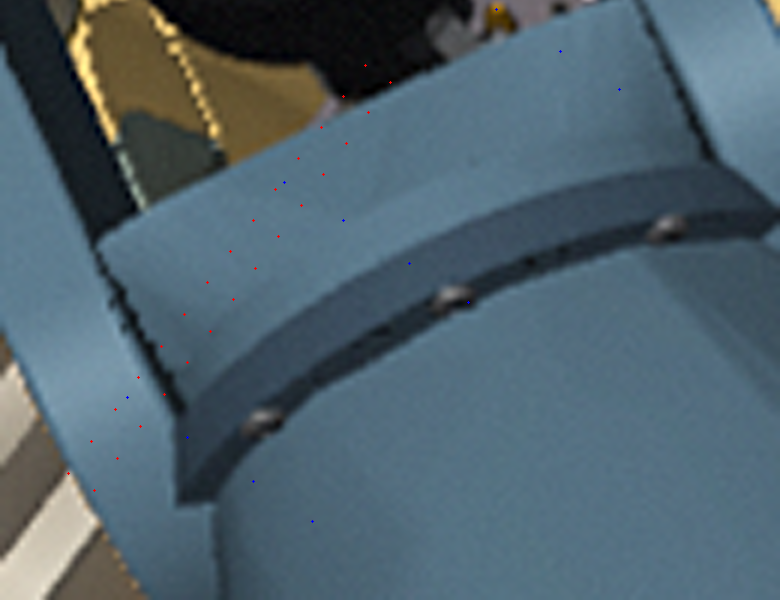

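The arm hides the lane from above, so I'll lower by feel, watching the wrist force.

>>> arm_command:
  dp:
    - [0,-0.003,0.02]
    - [0,-0.003,0.035]
    - [0,-0.003,0.045]
    - [0,-0.003,0.05]
    - [0,-0.003,0.05]
  turn:
    - [0,0,0]
    - [0,0,0]
    - [0,0,0]
    - [0,0,0]
    - [0,0,0]
  jaw: [0.02,0.02,0.02,0.02,0.02]

```text
time_s: 31.75
eef_pos: [0.5638, 0.4158, 0.2155]
eef_rot: [-0.0, 0.287, 0.958, -0.0]
wrist_force: [-0.1, 0.1, -0.4]
opening: 0.07
grasp_force: 60.1
```

Run:
```python
from plan import *
p,a,o=cur();print(p,a,o["wrist_force"],o["torque"])
```

```text
[563.76163635 415.82152285 215.45907869] 146.60531282829558 [-0.08660538  0.09722711 -0.383939  ] [ 0.03558047 -0.02557012  0.02137572]
```

No contact at pin level, so the rail is in the lane. Continue down onto the sleepers.

>>> arm_command:
  dp:
    - [0,0,0.008]
    - [0,0,0.014]
    - [0,0,0.016]
    - [0,0,0.018]
    - [0,0,0.018]
  turn:
    - [0,0,0]
    - [0,0,0]
    - [0,0,0]
    - [0,0,0]
    - [0,0,0]
  jaw: [0.02,0.02,0.02,0.02,0.02]

```text
time_s: 32.38
eef_pos: [0.5638, 0.4158, 0.2115]
eef_rot: [0.0, 0.287, 0.958, 0.0]
wrist_force: [-2.3, -0.4, 3.2]
opening: 0.069
grasp_force: 60.5
```

Run:
```python
from plan import *
p,a,o=cur();print(p,a,o["wrist_force"],o["torque"])
```

```text
[563.78361763 415.84589645 211.52343842] 146.6075577270575 [-2.25782642 -0.44885921  3.20210246] [-0.19997348  0.28438347 -0.02508366]
```

Seated at exactly the expected height. Release, lift, and move to the other rail.

>>> arm_command:
  dp:
    - [0,0,0]
    - [0,0,0]
    - [0,0,-0.06]
    - [0,0,-0.17]
    - [0,0,-0.17]
  turn:
    - [0,0,0]
    - [0,0,0]
    - [0,0,0]
    - [0,0,0]
    - [0,0,0]
  jaw: [0.22,0.22,0.22,0.22,0.22]

```text
time_s: 33.0
eef_pos: [0.5654, 0.4167, 0.2578]
eef_rot: [0.002, 0.287, 0.958, 0.002]
wrist_force: [1.3, -0.4, 0.4]
opening: 0.219
grasp_force: 0.0
```

Run:
```python
from plan import *
camera("side");camera("side")
p,a,o=cur();print(p,a)
plan((513.8,332.2,245,152.2,.3,1))
```

```text
[563.95321176 415.91453824 253.97441764] 146.60321838085457
dp [-0.017, -0.39, 0.036] turn z -0.187 jaw 0.3 rows 3
end [513.8 332.2 245. ] 152.21
```

>>> arm_command:
  dp:
    - [-0.017,-0.39,0.036]
    - [-0.017,-0.39,0.036]
    - [-0.017,-0.39,0.036]
    - [-0.017,-0.39,0.036]
    - [-0.017,-0.39,0.036]
  turn:
    - [0,0,-0.187]
    - [0,0,-0.187]
    - [0,0,-0.187]
    - [0,0,-0.187]
    - [0,0,-0.187]
  jaw: [0.3,0.3,0.3,0.3,0.3]

```text
time_s: 33.72
eef_pos: [0.5141, 0.3328, 0.2445]
eef_rot: [0.0, 0.24, 0.971, 0.0]
wrist_force: [-0.2, 0.8, -0.2]
opening: 0.302
grasp_force: 0.0
```

Run:
```python
from plan import *
camera("side");camera("side")
p,a,o=cur();print(p,a)
plan((513.8,332.2,198,152.2,.3,1))
```

```text
[513.98435552 332.7581683  244.38804601] 152.25010958522603
dp [-0.0, -0.002, 0.186] turn z 0.002 jaw 0.3 rows 2
end [513.8 332.3 197.9] 152.19
```

>>> arm_command:
  dp:
    - [0,-0.002,0.1]
    - [0,-0.002,0.184]
    - [0,-0.002,0.184]
    - [0,-0.002,0.184]
    - [0,-0.002,0.184]
  turn:
    - [0,0,0]
    - [0,0,0]
    - [0,0,0]
    - [0,0,0]
    - [0,0,0]
  jaw: [0.3,0.3,0.3,0.3,0.02]

```text
time_s: 34.45
eef_pos: [0.5141, 0.3321, 0.1998]
eef_rot: [0.001, 0.24, 0.971, 0.001]
wrist_force: [-0.8, -0.8, 0.5]
opening: 0.101
grasp_force: 0.2
```

>>> arm_command:
  dp:
    - [0,0,0]
    - [0,0,0]
    - [0,0,0]
    - [0,0,0]
  turn:
    - [0,0,0]
    - [0,0,0]
    - [0,0,0]
    - [0,0,0]
  jaw: [0.02,0.02,0.02,0.02]

```text
time_s: 34.95
eef_pos: [0.5141, 0.332, 0.1999]
eef_rot: [0.001, 0.24, 0.971, 0.001]
wrist_force: [0.2, 0.6, 5.9]
opening: 0.064
grasp_force: 59.2
```

Run:
```python
from plan import *
p,a,o=cur();print(p,a,o["wrist_force"],o["grasp_force"])
x,y=np.array([563.78,415.84])-40*np.array([.5505,.8348]);print(x,y)
plan((*p[:2],250,a,.02,1),(x,y,245,146.6,.02,2))
```

```text
[514.13789436 332.03300379 199.94306827] 152.21253057872897 [0.23563405 0.57677679 5.94843632] 59.168105721473694
541.76 382.448
dp [0.0, 0.0, -0.2] turn z -0.0 jaw 0.02 rows 2
dp [-0.004, 0.23, 0.02] turn z 0.187 jaw 0.02 rows 3
end [541.8 382.4 244.9] 146.6
```

Grip is a bit shallow; regrip 2 mm lower.

>>> arm_command:
  dp:
    - [0,0,0]
    - [0,0,0]
    - [0,0,0.008]
    - [0,0,0.008]
    - [0,0,0.008]
  turn:
    - [0,0,0]
    - [0,0,0]
    - [0,0,0]
    - [0,0,0]
    - [0,0,0]
  jaw: [0.15,0.15,0.15,0.15,0.02]

```text
time_s: 35.58
eef_pos: [0.5134, 0.3317, 0.1965]
eef_rot: [-0.0, 0.24, 0.971, -0.0]
wrist_force: [0.4, 0.1, -0.1]
opening: 0.07
grasp_force: 59.5
```

>>> arm_command:
  dp:
    - [0,0,0]
    - [0,0,0]
    - [0,0,0]
  turn:
    - [0,0,0]
    - [0,0,0]
    - [0,0,0]
  jaw: [0.02,0.02,0.02]

```text
time_s: 35.95
eef_pos: [0.5134, 0.3317, 0.1965]
eef_rot: [-0.0, 0.24, 0.971, -0.0]
wrist_force: [-0.4, -0.8, -0.1]
opening: 0.07
grasp_force: 59.5
```

>>> arm_command:
  dp:
    - [0,0,-0.05]
    - [0,0,-0.12]
    - [0,0,-0.2]
    - [0,0,-0.2]
  turn:
    - [0,0,0]
    - [0,0,0]
    - [0,0,0]
    - [0,0,0]
  jaw: [0.02,0.02,0.02,0.02]

```text
time_s: 36.45
eef_pos: [0.5149, 0.3323, 0.25]
eef_rot: [0.002, 0.24, 0.971, 0.002]
wrist_force: [0.5, 0.7, -0.7]
opening: 0.07
grasp_force: 59.5
```

>>> arm_command:
  dp:
    - [0,0.06,0]
    - [-0.002,0.14,0.01]
    - [-0.004,0.21,0.02]
    - [-0.004,0.23,0.02]
    - [-0.004,0.23,0.02]
  turn:
    - [0,0,0.04]
    - [0,0,0.12]
    - [0,0,0.187]
    - [0,0,0.187]
    - [0,0,0.187]
  jaw: [0.02,0.02,0.02,0.02,0.02]

```text
time_s: 37.08
eef_pos: [0.5409, 0.3823, 0.2407]
eef_rot: [-0.001, 0.287, 0.958, -0.0]
wrist_force: [-0.5, 0.0, -0.8]
opening: 0.069
grasp_force: 59.5
```

Run:
```python
from plan import *
camera("side");camera("side")
p,a,o=cur();print(p,a,o["wrist_force"],o["grasp_force"])
plan((541.76,382.45,228,146.6,.02,2))
```

```text
[540.89815523 381.8307009  241.26779517] 146.6189597864224 [-0.49562946 -0.86256038 -0.19237614] 59.548237323760986
dp [-0.002, 0.004, 0.053] turn z 0.001 jaw 0.02 rows 3
end [541.9 382.4 228. ] 146.59
```

>>> arm_command:
  dp:
    - [-0.002,0.004,0.053]
    - [-0.002,0.004,0.053]
    - [-0.002,0.004,0.053]
    - [-0.002,0.004,0.053]
  turn:
    - [0,0,0]
    - [0,0,0]
    - [0,0,0]
    - [0,0,0]
  jaw: [0.02,0.02,0.02,0.02]

```text
time_s: 37.67
eef_pos: [0.5423, 0.3826, 0.2286]
eef_rot: [0.0, 0.287, 0.958, 0.0]
wrist_force: [0.1, -0.3, -0.6]
opening: 0.074
grasp_force: 59.5
```

Run:
```python
from plan import *
camera("side");camera("side")
p,a,o=cur();print(p,a,o["wrist_force"])
plan((541.76,382.45,214,146.6,.02,2))
```

```text
[542.23004187 382.69123852 228.68287944] 146.60603933864573 [ 0.74286786 -0.2736449  -1.25586418]
dp [0.001, -0.002, 0.059] turn z 0.0 jaw 0.02 rows 3
end [541.7 382.4 213.9] 146.61
```

>>> arm_command:
  dp:
    - [0.001,-0.002,0.02]
    - [0.001,-0.002,0.035]
    - [0.001,-0.002,0.045]
    - [0.001,-0.002,0.055]
    - [0.001,-0.002,0.055]
  turn:
    - [0,0,0]
    - [0,0,0]
    - [0,0,0]
    - [0,0,0]
    - [0,0,0]
  jaw: [0.02,0.02,0.02,0.02,0.02]

```text
time_s: 38.4
eef_pos: [0.5415, 0.3823, 0.2142]
eef_rot: [-0.0, 0.287, 0.958, -0.0]
wrist_force: [-0.7, -0.6, -1.0]
opening: 0.073
grasp_force: 59.5
```

Run:
```python
from plan import *
p,a,o=cur();print(p,a,o["wrist_force"],o["torque"])
```

```text
[541.48689201 382.32324958 214.23185458] 146.60786871516473 [-0.66270407 -0.64054863 -1.01915178] [-0.02136005  0.00584796  0.00607077]
```

In the lane without contact; final 3.7 mm.

>>> arm_command:
  dp:
    - [0,0,0.006]
    - [0,0,0.012]
    - [0,0,0.015]
    - [0,0,0.016]
    - [0,0,0.016]
  turn:
    - [0,0,0]
    - [0,0,0]
    - [0,0,0]
    - [0,0,0]
    - [0,0,0]
  jaw: [0.02,0.02,0.02,0.02,0.02]

```text
time_s: 39.02
eef_pos: [0.5416, 0.3824, 0.2106]
eef_rot: [0.0, 0.287, 0.958, 0.0]
wrist_force: [-0.7, 0.5, 0.1]
opening: 0.074
grasp_force: 59.6
```

Run:
```python
from plan import *
p,a,o=cur();print(p,a,o["wrist_force"],o["torque"])
```

```text
[541.61553867 382.35023719 210.57319507] 146.6053015106231 [-0.68972129  0.5328402   0.0565339 ] [-0.00933849  0.03577459 -0.01580494]
```

>>> arm_command:
  dp:
    - [0,0,0.003]
    - [0,0,0.003]
  turn:
    - [0,0,0]
    - [0,0,0]
  jaw: [0.02,0.02]

```text
time_s: 39.28
eef_pos: [0.5417, 0.3824, 0.2104]
eef_rot: [0.0, 0.287, 0.958, 0.0]
wrist_force: [-1.7, -0.5, 2.3]
opening: 0.072
grasp_force: 60.0
```

>>> arm_command:
  dp:
    - [0,0,0]
    - [0,0,0]
    - [0,0,-0.06]
    - [0,0,-0.3]
    - [0,0,-0.4]
  turn:
    - [0,0,0]
    - [0,0,0]
    - [0,0,0]
    - [0,0,0]
    - [0,0,0]
  jaw: [0.22,0.22,0.22,0.22,0.22]

```text
time_s: 39.9
eef_pos: [0.543, 0.3831, 0.3154]
eef_rot: [0.003, 0.287, 0.958, 0.002]
wrist_force: [0.2, 0.3, 0.3]
opening: 0.22
grasp_force: 0.0
```

Run:
```python
from plan import *
camera("side");camera("side")
p,a,o=cur();print(p,a)
plan((340,60,340,90,.22,1))
```

```text
[543.41535791 383.27430254 315.83405799] 146.61110321325592
dp [-0.016, -0.764, -0.048] turn z 0.944 jaw 0.22 rows 4
dp [-0.376, -0.664, -0.049] turn z 0.943 jaw 0.22 rows 5
end [340.   60.1 340.1] 90.0
```

>>> arm_command:
  dp:
    - [-0.016,-0.76,-0.05]
    - [-0.016,-0.76,-0.05]
    - [-0.016,-0.76,-0.05]
    - [-0.016,-0.76,-0.05]
    - [-0.016,-0.76,-0.05]
  turn:
    - [0,0,0.94]
    - [0,0,0.94]
    - [0,0,0.94]
    - [0,0,0.94]
    - [0,0,0.94]
  jaw: [0.22,0.22,0.22,0.22,0.22]

```text
time_s: 40.62
eef_pos: [0.4405, 0.2215, 0.3223]
eef_rot: [0.0, 0.512, 0.859, 0.0]
wrist_force: [-0.8, -0.2, 0.1]
opening: 0.223
grasp_force: 0.0
```

>>> arm_command:
  dp:
    - [-0.38,-0.66,-0.05]
    - [-0.38,-0.66,-0.05]
    - [-0.38,-0.66,-0.05]
    - [-0.38,-0.66,-0.05]
    - [-0.38,-0.66,-0.05]
  turn:
    - [0,0,0.94]
    - [0,0,0.94]
    - [0,0,0.94]
    - [0,0,0.94]
    - [0,0,0.94]
  jaw: [0.22,0.22,0.22,0.22,0.22]

```text
time_s: 41.25
eef_pos: [0.3413, 0.0597, 0.335]
eef_rot: [0.0, 0.706, 0.709, 0.0]
wrist_force: [-0.1, -0.4, -0.3]
opening: 0.219
grasp_force: 0.0
```

Run:
```python
from meas import *
a=camera("side");b=camera("top");cv2.imwrite("pics/t9.png",b)
A=cv2.resize(a[190:250,290:466],(800,273),interpolation=cv2.INTER_CUBIC);B=cv2.resize(b[105:275,155:310],(300,327),interpolation=cv2.INTER_CUBIC)
C=cv2.resize(b[195:285,150:245],(345,327),interpolation=cv2.INTER_CUBIC)
cv2.imwrite("pics/m9.png",np.vstack([A,np.hstack([B,C,np.zeros((327,155,3),np.uint8)])]))
```

```text
(no output)
```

View pics/m9.png

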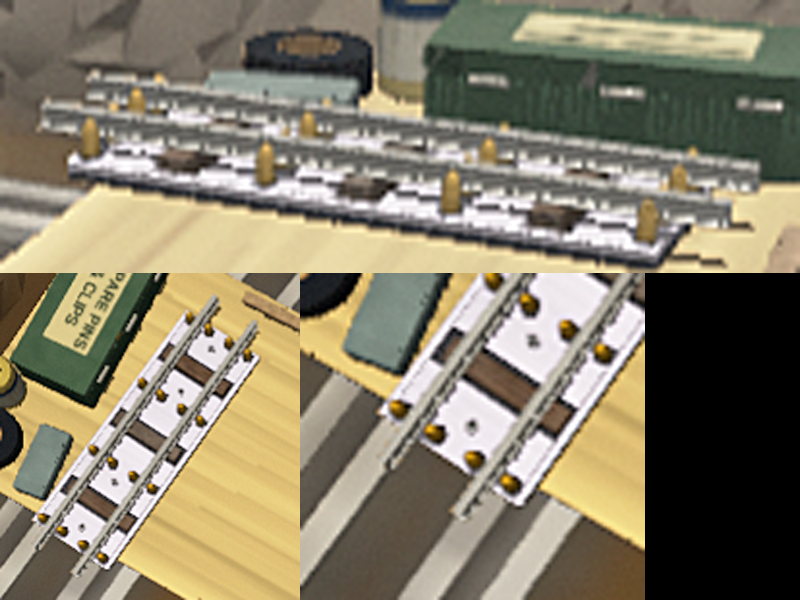

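Both rails lie in their lanes between the pins, with all three sleepers beneath them. Checking lengthwise centring numerically.

Run:
```python
from meas import *
im=cv2.imread("pics/t9.png");hsv=cv2.cvtColor(im,cv2.COLOR_BGR2HSV)
C=np.array([552.2,399.2]);g=np.radians(-33.4);u=np.array([np.cos(g),np.sin(g)]);v=np.array([-u[1],u[0]])
g=cv2.cvtColor(im,cv2.COLOR_BGR2GRAY).astype(np.float32)
for y in(-20,20):
    x=np.r_[np.arange(-145,-115,.5),np.arange(115,145,.5)]
    pr=np.mean([cv2.remap(g,*[c.astype(np.float32)[None] for c in w2px("top",np.c_[(C+x[:,None]*u+(y+d)*v)/1000,np.full(len(x),BZ+.023)]).T],cv2.INTER_LINEAR)[0] for d in(-2,-1,0,1,2)],0)
    h=len(x)//2;d=np.gradient(pr)
    print(y,[int(q) for q in pr[:h:3]],[int(q) for q in pr[h::3]])
    S=[]
    for s in(-1,1):
        m=((hsv[...,1]<75)&(hsv[...,2]>70)).astype(np.uint8)
    P=None
```

```text
-20 [118, 116, 113, 110, 111, 115, 116, 114, 115, 117, 123, 169, 174, 165, 165, 159, 167, 166, 166, 169] [161, 161, 159, 157, 158, 165, 163, 162, 159, 164, 170, 175, 183, 188, 188, 189, 156, 87, 97, 146]
20 [190, 190, 190, 189, 189, 187, 188, 187, 187, 187, 188, 175, 162, 160, 169, 165, 164, 163, 166, 168] [153, 155, 156, 157, 157, 155, 153, 156, 155, 156, 164, 179, 188, 185, 183, 183, 185, 186, 190, 193]
```

```bash
python3 -c "
from bench import *
print(hand_in())"
```

```text
the job is handed in; nothing more can be done
None
```

The job is handed in at about 41 s of the 106 s limit: all three sleepers are seated in the jig slots, and both rails lie flat on them in their lanes, centred lengthwise to about 1 mm in the last picture.

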